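Shim the rocking stirrer, then load it

TASK

The four-place stirrer rocks because its front left foot hangs clear of the table. Push the orange shim under that foot, thin end first, until it jams tight (a firm finger push, about 10 N) and stays tight when you let go, but do not hammer it in, jack the stirrer up, tip it or shove it along. Then stand the larger of the two brown bottles in the middle of the empty place above the shimmed foot, and leave the beaker, the other bottles and the timer as they are.

Things in the scene. Friction and masses are not known exactly. Their poses are not given: they have to be found in the camera images.
- stirrer: White four-place magnetic stirrer, 3 to 4.2 kg, loose on the table on rubber feet. Origin: at table level under its centre; +x to its back, +y to its left, z up. Housing 175 (x) by 200 (y) mm, from 22 to 62 mm above the table; four knobs stand 11 mm out of its front (-x) face. It stands level on three feet; the front left foot hangs clear of the table, so it rocks if that corner is loaded.
- foot_axis (a point): Point on the axis of the loose front left foot, where it meets the underside of the housing, 22 mm above the table, 23.5 mm behind the front face and 26 mm inside the left face. The foot is round black rubber, 22 mm across with a domed sole. The gap from sole to table differs every time, 4 to 8.5 mm, and is not given: feel for it. Axes as the stirrer's.
- empty_place (a point): Centre of the flat top of the empty round place (68 mm across, 63.5 mm above the table) at the stirrer's front left corner, where the amber bottle must stand. The beaker stands on the place diagonally behind; the other two places are empty too and stay so. Axes as the stirrer's.
- shim_heel (a point): Centre of the heel of the orange plastic shim (110 long, 24 wide, 30 g), 12 mm above its underside. +x points to the thin end. Heel: block 20 long, 24 high, its back face 10 mm behind this point. From 10 mm ahead of this point the ramp runs 90 mm straight down from 14 mm thick to 2 mm at the nose, 100 mm ahead (12 in 90). Flat underside; lies on the table. Rubbing coefficient about 0.5 to 0.7.
- shim: The orange shim as a whole; origin at the middle of its underside, 45 mm ahead of the heel's centre; +x to the thin end. Once the ramp bites under the foot, the push needed rises by 3 to 4 N for each mm; a push of 6 to 15 N leaves it tight by friction, bearing on the foot with a little under half the push.
- bottle_amber_mid (a point): Centre of the larger brown (amber glass) bottle, black cap, label with green bands; half-way up, 52.5 mm above its foot. Body 54 mm across up to about 80 mm, cap 30 mm across, 105 mm tall in all, 0.35 kg; z up.
- bottle_amber: The amber bottle; origin at the centre of its foot.
- bottle_clear_mid (a point): Bystander: clear bottle with a blue cap, 58 mm across, 115 mm tall; its centre, 57.5 mm up.
- bottle_dropper_mid (a point): Bystander: the smaller brown bottle, black cap, label with a blue band, 37 mm across, 85 mm tall; its centre, 42.5 mm up.
- beaker_mid (a point): Bystander: glass beaker, 46 mm across, 58 mm tall, standing on the stirrer's back right place; its centre, 29 mm up.
- timer_mid (a point): Bystander: white bench timer, 60 x 62 x 29 mm, lying left of the stirrer; its centre, 14.5 mm up.
There are look-alikes about, which are no part of the job. What is shaped like the bottle_amber but purple is not meant.

How it is judged (in metres and radians):
On the way, in this order (a step that is already met when the one before it is completed fails the run):
1. The shim bears tightly under the loose foot by itself, let go of, with the stirrer level (contact force between shim and stirrer above 2 N and y of foot_axis in the frame of shim_heel between -0.011 and 0.011 m and x of foot_axis in the frame of shim_heel between 0.03 and 0.11 m and angle between stirrer's own z axis and vertical below 0.015 rad and contact force between each of the arm, the fingers and shim below 0.1 N), for 0.3 s.
2. The larger brown bottle stands on the empty place (horizontal distance between bottle_amber_mid and empty_place below 0.015 m and angle between bottle_amber_mid's own z axis and vertical below 0.08 rad and z of bottle_amber_mid in the frame of empty_place between 0.049 and 0.056 m), for 0.2 s.
At the end, for the whole second after the job is handed in: Released and at rest: the shim lies under the loose foot (foot axis within 11 mm of the shim's centre line) and bears on the stirrer with over 2 N, the stirrer leans less than 0.015 rad, and the amber bottle stands upright (0.08 rad) on the empty place, within 15 mm of its centre (all of step 1 and all of step 2 and contact force between bottle_amber and stirrer above 1.5 N); the robot touches nothing.
It fails at once if The shim is driven in so hard by the robot that it bears on the stirrer with more than 15 N (contact force between shim and stirrer above 15 N and contact force between the fingers and shim above 0.5 N).
It fails at once if The stirrer is tipped or jacked up (leaning more than 0.03 rad) (angle between stirrer's own z axis and vertical above 0.03 rad).
It fails at once if The stirrer is shoved more than 12 mm (distance of stirrer from where it was at the start of the episode above 0.012 m).
It fails at once if The beaker, another bottle or the timer is moved more than 20 mm or tipped (distance of any of beaker_mid, bottle_clear_mid, bottle_dropper_mid, timer_mid from where it was at the start of the episode above 0.02 m).
It also fails if it takes over 72 s, if anything falls off the work surface, if the arm or the gripper's body presses on something with over 40 N, if the wrist force passes 120 N, or if a joint passes its speed limit or range.

ROBOT

A 6-joint arm with a two-finger parallel gripper is mounted at the origin on a cart in front of the work surface, level with it; the furniture and walls round the work are solid. World frame = base frame: x ahead of the robot, y to its left, z up, the work surface at z = 0. Lengths are in m, angles in degrees, forces in N, time in s.
With the tool pointing down it reaches from about 0.375 to 0.9 m from the base axis. Payload 3.1 kg.
Tool frame: the origin (TCP) lies at the very end of the fingers, on their centre line; the grasp point (between the pads) lies 19 mm behind it; z points along the fingers, y is the line along which they close (so a half turn about z gives the same grasp; the last joint's range is limited). The gripper opens to 87 mm and grips with 3 to 60 N. Pads are 19 mm wide; open, the fingers measure 117 mm over their backs; the gripper's body (75 mm by 190 mm) begins 51 mm behind the grasp point.
Start: joints at [-75.487, 30.224, 82.088, -0, 67.689, -10.227], TCP at [0.262, -0.568, 0.223] pointing down, gripper open.
Joint ranges: [-176.69, 176.69], [-43.24, 126.21], [12.49, 139.97], [-82, 262], [0, 151.66], [-163.58, 163.58]. Speed limits (degrees/s): [159.86, 159.86, 180, 180, 180, 180].

INTERFACE

Orientations are given as a 3x3 rotation matrix whose columns are the frame's x, y, z axes.
In Python, from rig import bot gives the robot as it stands.
- The arm moves only by the tool move_arm, never from a script. Its argument "increments" is a list of rows, each an object with "xyz": the shift along the tool's x, y, z in mm, a list of three; "roll": the turn about the tool's z in rad; "grip": the opening in per cent of the stroke, from 0 (shut) to 100 (fully open). A call has 1 to 5 rows; each row shifts and turns the commanded pose from where the row before left it, along the tool's axes as they then stand; what a row does not reach is not made up. A row lasts 1/12 s, in which the tool goes at most 41.7 mm and 7.16 degrees, less where a joint would pass 70% of its speed; a pose out of reach is approached as far as the arm can. A call is refused whole if a number of a shift passes 41.7 or a number of a turn 0.125, either way. A call with a gripper value outside its range is refused whole. The fingers move at their own pace and stop on an object; the grip force is fixed at half the most. Time passes only in rows, so rows that do not move let the fingers close. It gives the time, the measured TCP pose, the force, the opening and the grip force at its end, in the units of the state.
- bot.read_state(): the state, without advancing time (a new reading comes with each control period).
- bot.capture(name): name is "scene" or "side" or "wrist"; returns (picture, depth): 420x560x3 uint8, red, green, blue; 420x560 float32, m along the optical axis (not along the pixel's ray), 0 where there is no reading.
- bot.camera_model(name): a dict with "intrinsics" (3x3 intrinsics, pixels), "D" ([k1, k2, p1, p2, k3] as OpenCV has them; the pictures are not rectified), "rvec" (rotation vector, rad) and "tvec" (3), from world to camera coordinates, as OpenCV has them; the wrist camera has in their place "tool_from_camera" (4x4, takes a point from camera to tool coordinates, whose origin is the TCP and whose axes are the flange's). Camera axes: x right, y down, z forward; pixel columns grow to the right and rows downward; lengths in m; the calibration is good to about 2 mm. A picture is of the moment at which its call begins: read the wrist's pose just before it. camera_model takes no time and is no camera call.
- bot.hand_in(): hands the job in; it is judged then, once.
Trained networks look in the newest picture that a camera, given by its name, has taken for a name from the list of things; names that differ only in an ending like _2 or _b are one class to them, and where a whole thing is asked for, a point or a joint stands for the part that bears it (a point fixed in the world has none). Each returns a list of dicts, best first, with "conf" (0 to 1); they miss things now and then, are a little off and sometimes report something else, mostly with a low value. They report only what shows in the picture. A call takes as long as a camera call. They do not tell look-alikes from the thing itself.
- bot.spot_in(label, camera): "at" ([x, y, z] in m, in the coordinates of the camera as it stood for that picture, good to about 4 mm: the middle of the surface that is visible of it).
- bot.trace(label, camera): "mask" (420x560 bool, what is visible of it).
The state is a dict: "time_s": time; "joint_positions": joint angles; "qvel": joint speeds; "tau": joint torques, N m; "position": TCP position; "tcp_rot": TCP orientation; "force": force on the tool from outside, world axes, zero at the start; "moment": the same for the moment, N m; "opening": opening from 0.0 (shut) to 1.0 (fully open); "grasp_force": force on a finger pad.
Only numpy, scipy, OpenCV 4.12 (cv2) and the standard library are available. Lean on these libraries where they do the work, as an engineer would, in place of code of your own. Each camera call takes 0.05 s, during which the arm holds its last target. There are 200 camera calls.

## Working session

There is one attempt and no reset: what is moved stays moved. The work goes in short steps, Python scripts to look and compute and a tool call to move; the robot and the scene stay as the last step left them, time stands still between calls to the robot, and variables do not carry over. Pictures are saved under pics/ and viewed, at most 13 in all, crops included, and the job is handed in when it is done.

Besides the shell and the picture viewer there is one more tool, called after "Emit:" as name(argument=value, ...), one argument or row to a line, values as JSON. move_arm: Moves the arm, as the interface text tells. Its arguments: {"type":"object","properties":{"increments":{"type":"array"}},"required":["increments"]}

```bash
mkdir -p pics; ls; cat > h.py <<'E'
import numpy as np,cv2
from rig import bot
def cam(name):
    m=bot.camera_model(name);K=np.array(m["intrinsics"]);D=np.array(m["D"],float)
    if name=="wrist":
        s=bot.read_state();T=np.eye(4);T[:3,:3]=s["tcp_rot"];T[:3,3]=s["position"]
        T=T@np.array(m["tool_from_camera"])
    else:
        R=cv2.Rodrigues(np.array(m["rvec"],float))[0];T=np.eye(4);T[:3,:3]=R.T;T[:3,3]=-R.T@np.array(m["tvec"]).ravel()
    return K,D,T
def w(T,p): return T[:3,:3]@np.array(p)+T[:3,3]
def px(K,D,T,p):
    R=T[:3,:3].T;return cv2.projectPoints(np.array(p,float).reshape(-1,1,3),cv2.Rodrigues(R)[0],-R@T[:3,3],K,D)[0].reshape(-1,2)
def cloud(K,D,T,d,mask):
    v,u=np.nonzero(mask&(d>0));z=d[v,u]
    n=cv2.undistortPoints(np.c_[u,v].astype(float).reshape(-1,1,2),K,D).reshape(-1,2)
    return (np.c_[n*z[:,None],z])@T[:3,:3].T+T[:3,3]
E
python3 - <<'E'
from h import *
names=["stirrer","shim","bottle_amber","bottle_clear_mid","bottle_dropper_mid","beaker_mid","timer_mid","foot_axis","empty_place","shim_heel"]
for c in ["scene","side"]:
    K,D,T=cam(c);im,d=bot.capture(c);np.savez(f"{c}.npz",im=im,d=d,K=K,D=D,T=T)
    print(c,"campos",T[:3,3].round(3))
    for n in names:
        for r in bot.spot_in(n,c)[:4]:
            p=w(T,r["at"]);print(n,round(r["conf"],2),p.round(3),px(K,D,T,p).round()[0])
    cv2.imwrite(f"pics/{c}.png",im[:,:,::-1])
print(bot.read_state())
E
```

```text
pics
scene campos [ 0.012 -0.858  1.12 ]
stirrer 0.85 [ 0.512 -0.479  0.068] [351. 298.]
bottle_amber 0.27 [ 0.493 -0.062  0.011] [278. 222.]
bottle_clear_mid 0.34 [ 0.533 -0.515  0.1  ] [366. 299.]
beaker_mid 0.55 [ 0.531 -0.512  0.097] [364. 299.]
beaker_mid 0.29 [ 0.489 -0.064  0.015] [277. 222.]
foot_axis 0.69 [ 0.506 -0.48   0.061] [349. 300.]
empty_place 0.71 [ 0.504 -0.477  0.063] [348. 299.]
side campos [0.275 0.492 1.047]
stirrer 0.75 [ 0.503 -0.425  0.058] [311. 128.]
shim 0.85 [ 0.468 -0.039  0.009] [280. 237.]
bottle_amber 0.89 [0.385 0.177 0.071] [280. 308.]
bottle_amber 0.66 [0.474 0.242 0.078] [236. 319.]
bottle_clear_mid 0.58 [0.463 0.379 0.086] [215. 378.]
bottle_dropper_mid 0.64 [0.461 0.085 0.062] [265. 267.]
beaker_mid 0.65 [ 0.503 -0.42   0.061] [311. 128.]
beaker_mid 0.49 [ 0.533 -0.496  0.102] [311. 101.]
timer_mid 0.92 [ 0.52  -0.218  0.018] [284. 182.]
foot_axis 0.77 [ 0.507 -0.429  0.063] [311. 126.]
empty_place 0.74 [ 0.503 -0.422  0.062] [311. 128.]
shim_heel 0.91 [ 0.465 -0.036  0.006] [280. 239.]
shim_heel 0.63 [0.465 0.381 0.084] [214. 379.]
{'time_s': 1.1, 'joint_positions': array([-7.54874534e+01,  3.02246661e+01,  8.20873082e+01,  6.94422452e-04,
        6.76875590e+01, -1.02274153e+01]), 'qvel': array([-0.14996212, -0.04384159,  0.05949274, -0.04237531, -0.14161434,
        0.01991238]), 'tau': array([ 1.14667742e-06, -4.40028369e+01, -1.76988155e+01,  6.32671849e-02,
        5.05906215e-02, -1.34200661e-05]), 'position': array([ 0.26158886, -0.56761135,  0.22253811]), 'tcp_rot': array([[ 9.08218434e-01,  4.18496447e-01,  1.28961280e-05],
       [ 4.18496447e-01, -9.08218434e-01, -5.07655586e-06],
       [ 9.58798059e-06,  1.00076054e-05, -1.00000000e+00]]), 'force': array([ 0.56117593, -0.0792569 ,  0.62698807]), 'moment': array([ 0.03088484, -0.02037477, -0.01829855]), 'grasp_force': 0.0, 'opening': 1.0039870221782743}
```

View pics/scene.png

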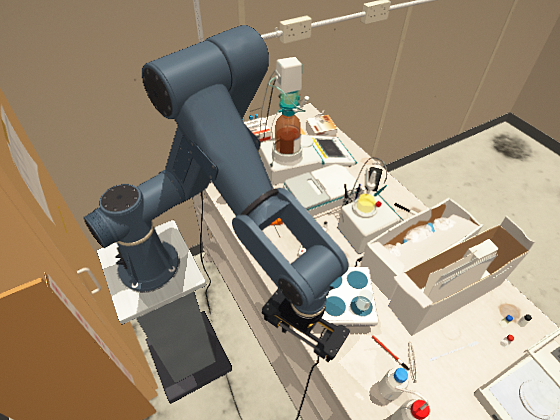

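View pics/side.png

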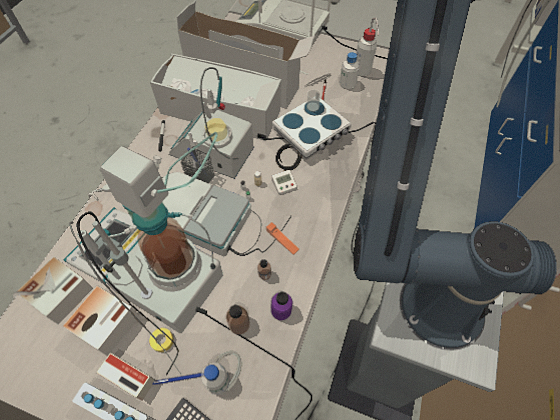

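```bash
python3 - <<'E'
from h import *
z=np.load("side.npz");im,d,K,D,T=[z[k] for k in("im","d","K","D","T")]
hsv=cv2.cvtColor(im,cv2.COLOR_RGB2HSV)
C=cloud(K,D,T,d,np.ones(d.shape,bool));v,u=np.nonzero(d>0);H=hsv[v,u];I=im[v,u]
o=(H[:,0]<16)&(H[:,1]>150)&(H[:,2]>120)&(abs(C[:,0]-.47)<.12)&(abs(C[:,1]+.04)<.12)
P=C[o];print("shim n",len(P),P.mean(0).round(4));r=cv2.minAreaRect((P[:,:2]*1000).astype(np.float32));print(r,cv2.boxPoints(r).round(1))
ax=np.linalg.svd(P[:,:2]-P[:,:2].mean(0))[2][0];t=(P[:,:2]-P[:,:2].mean(0))@ax
print("axis",ax.round(3));
for a in np.arange(-.06,.06,.012):
    k=(t>=a)&(t<a+.012)
    if k.any(): print(round(a,3),k.sum(),P[k,2].mean().round(4))
# stirrer top
s=(abs(C[:,2]-.062)<.006)&(abs(C[:,0]-.53)<.16)&(abs(C[:,1]+.44)<.16)
Q=C[s];r=cv2.minAreaRect((Q[:,:2]*1000).astype(np.float32));print("stir",len(Q),r,cv2.boxPoints(r).round(1))
b=s&(H[:,0]>85)&(H[:,0]<115)&(H[:,1]>80)
M=np.zeros(d.shape,np.uint8);M[v[b],u[b]]=1
n,l,st,ce=cv2.connectedComponentsWithStats(M)
for i in range(1,n):
    if st[i,4]>40:
        k=b&(l[v,u]==i);q=C[k];r=cv2.minAreaRect((q[:,:2]*1000).astype(np.float32));print("disc",st[i,4],np.round(r[0]),np.round(r[1]),ce[i].round(),q[:,2].mean().round(4))
# bottle
for c in [(.474,.242),(.461,.085),(.385,.177)]:
    k=(np.hypot(C[:,0]-c[0],C[:,1]-c[1])<.05)&(C[:,2]>.02);q=C[k]
    top=q[q[:,2]>q[:,2].max()-.006];print("bottle",c,q[:,2].max().round(3),((top.max(0)+top.min(0))/2).round(4),len(top),cv2.minEnclosingCircle((q[:,:2]*1000).astype(np.float32)))
a=im[60:170,240:390];e=im[210:350,200:310]
cv2.imwrite("pics/crop.png",np.hstack([cv2.resize(a,(450,330),interpolation=3),cv2.resize(e,(260,330),interpolation=3)])[:,:,::-1])
E
```

```text
shim n 228 [ 0.4549 -0.0351  0.0095]
((459.6375732421875, -36.631736755371094), (22.995033264160156, 105.85751342773438), 66.76179504394531) [[406.5 -26.3]
 [503.7 -68.1]
 [512.8 -47. ]
 [415.5  -5.2]]
axis [-0.912  0.411]
-0.06 22 0.0241
-0.048 15 0.0213
-0.036 18 0.012
-0.024 24 0.0107
-0.012 31 0.0092
-0.0 26 0.0071
0.012 31 0.0058
0.024 29 0.0044
0.036 32 0.0023
stir 2273 ((552.9921264648438, -409.60601806640625), (319.3602294921875, 261.1064453125), 72.63164520263672) [[ 380.7 -523. ]
 [ 629.9 -601. ]
 [ 725.3 -296.2]
 [ 476.1 -218.2]]
disc 86 [ 519. -505.] [63. 48.] [316. 110.] 0.0629
disc 217 [ 570. -431.] [63. 59.] [292. 121.] 0.0627
disc 215 [ 453. -471.] [62. 64.] [331. 122.] 0.063
disc 233 [ 500. -390.] [63. 63.] [309. 135.] 0.0626
bottle (0.474, 0.242) 0.108 [0.4803 0.2295 0.1052] 101 ((478.5503845214844, 230.86361694335938), 27.135597229003906)
bottle (0.461, 0.085) 0.09 [0.4677 0.0833 0.0871] 21 ((467.74481201171875, 82.78345489501953), 17.925058364868164)
bottle (0.385, 0.177) 0.109 [0.3889 0.1602 0.106 ] 89 ((390.3981018066406, 160.1259765625), 27.461395263671875)
```

View pics/crop.png

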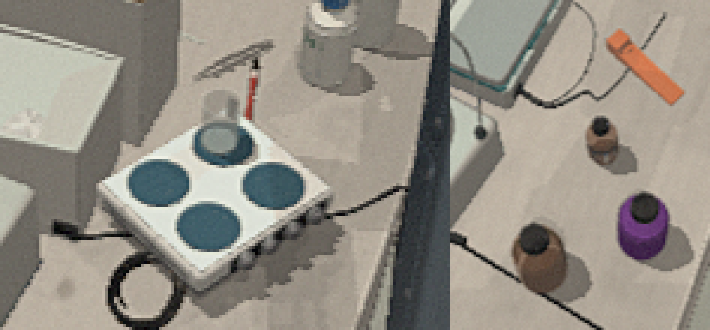

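The side picture shows three things that could pass for the amber bottle: brown at (237,319), purple at (282,306) and the small brown one with a dropper at (265,268). I choose the brown one at (237,319), at about (0.479, 0.231). The close crop confirms it is brown, with a black cap, and the larger of the two brown bottles. The shim is at (282,237), heel at its upper left. The stirrer's yaw is about −30°, and its front left place is at (309,135).

```bash
cat >> h.py <<'E'
def go(x,y,z=None,yaw=None):
    s=bot.read_state();R=np.array(s["tcp_rot"]);p=np.array(s["position"])
    t=np.array([x,y,p[2] if z is None else z]);print("tool mm",(R.T@(t-p)*1000).round(1),"yaw",np.degrees(np.arctan2(R[1,0],R[0,0])).round(1),"j",np.round(s["joint_positions"],0))
    if yaw is not None:
        c=np.degrees(np.arctan2(R[1,0],R[0,0]));print("roll rad",np.radians(c-yaw).round(3),"mod pi",np.radians((c-yaw+90)%180-90).round(3))
E
python3 - <<'E'
from h import *
z=np.load("side.npz");C=cloud(z["K"],z["D"],z["T"],z["d"],np.ones((420,560),bool))
for h in(.08,.13,.2):
    print("z>",h)
    k=(C[:,2]>h)&(C[:,2]<.6)&(C[:,0]>.3)&(C[:,0]<.75)&(C[:,1]<.4)&(C[:,1]>-.75)
    H,_,_=np.histogram2d(C[k,0],C[k,1],bins=[np.arange(.3,.76,.05),np.arange(-.75,.41,.05)]);print(H.astype(int))
print(np.round(bot.camera_model("wrist")["tool_from_camera"],3))
go(.499,-.0535,None,156.8)
E
```

```text
z> 0.08
[[   0    0    0    0    0    0    0    0    0    0    0    4  152    0
     0    0    0    0    0    0    0    0    0]
 [   0    0    0    0    0    0    0    0    0    0    0    0    0    0
     0    0    0    9  134    0    0    0    0]
 [  55    0    0    0    0    0    0    0    0    0    0    0    0    0
     0    0    0    0    8    0    0    0   23]
 [ 160    0    0    0    0    0    0    0    0    0    0    0    0    0
     0    0   43    0    0  166    0    9  431]
 [   0    0    0    0  120   97    0    0    0    0    0    0    0    0
     0    0    0    0    0    0    0    0    0]
 [   0    1   56   71   22    0    0    0    0    0    0    0    0    0
     0   27   64  325  282  149   63    0    0]
 [   0   17  169  213  286   84   97   99    0    0    0    0    0    1
     1   63   11  309 2720 1602  436  163    3]
 [   0  276   60    1  378  149  148  275  102  186  191  101    0    0
     0    0  144   75  767 1810  961  361    0]
 [   0  229  131    1  381  226  135  218  119  332  594  297   32    0
     0    0    0    0   42  476  898   44    0]]
z> 0.13
[[ 
[... 1693 characters left out ...]
  1   56   71   19    0    0    0    0    0    0    0    0    0
     0   27   64  165   60    0    0    0    0]
 [   0    2   77   77   29    0    0    0    0    0    0    0    0    0
     0   62   10   76 2236  895    0   37    0]
 [   0    4    0    0    6    0    0    0    0    0    0    0    0    0
     0    0  142   71  767 1367  489  339    0]
 [   0    4    0    0    8    0    0    0    1  154  242   81    0    0
     0    0    0    0   35  198  625   44    0]]
[[ 0.001 -0.964 -0.265  0.072]
 [ 1.     0.     0.001 -0.   ]
 [-0.001 -0.265  0.964 -0.163]
 [ 0.     0.     0.     1.   ]]
tool mm [ 430.8 -367.6    0. ] yaw 24.7 j [-75.  30.  82.   0.  68. -10.]
roll rad -2.305 mod pi 0.837
```

Emit:
move_arm(
  increments=[
    {"xyz":[30.7,-26.3,0],"roll":0,"grip":100},
    {"xyz":[30.7,-26.3,0],"roll":0,"grip":100},
    {"xyz":[30.7,-26.3,0],"roll":0,"grip":100},
    {"xyz":[30.7,-26.3,0],"roll":0,"grip":100},
    {"xyz":[30.7,-26.3,0],"roll":0,"grip":100},
  ],
)

```text
time_s: 1.52
position: [0.3464, -0.3824, 0.2226]
tcp_rot: [[0.909, 0.418, 0.0], [0.418, -0.909, -0.0], [0.0, 0.0, -1.0]]
force: [1.3, -0.7, -0.2]
opening: 0.996
grasp_force: 0.0
```

Emit:
move_arm(
  increments=[
    {"xyz":[30.7,-26.3,0],"roll":0,"grip":100},
    {"xyz":[30.7,-26.3,0],"roll":0,"grip":100},
    {"xyz":[30.7,-26.3,0],"roll":0,"grip":100},
    {"xyz":[30.7,-26.3,0],"roll":0,"grip":100},
    {"xyz":[30.7,-26.3,0],"roll":0,"grip":100},
  ],
)

```text
time_s: 1.93
position: [0.4309, -0.1985, 0.2229]
tcp_rot: [[0.908, 0.418, 0.001], [0.418, -0.908, -0.0], [0.0, 0.001, -1.0]]
force: [0.5, -0.1, -0.1]
opening: 1.0
grasp_force: 0.0
```

Emit:
move_arm(
  increments=[
    {"xyz":[30.7,-26.3,0],"roll":0,"grip":100},
    {"xyz":[30.7,-26.3,0],"roll":0,"grip":100},
    {"xyz":[20,-18,0],"roll":0,"grip":100},
    {"xyz":[0,0,0],"roll":-0.125,"grip":100},
    {"xyz":[0,0,0],"roll":-0.125,"grip":100},
  ],
)

```text
time_s: 2.35
position: [0.4753, -0.1001, 0.2227]
tcp_rot: [[0.77, 0.638, 0.001], [0.638, -0.77, -0.0], [0.0, 0.0, -1.0]]
force: [0.5, 0.3, -0.4]
opening: 1.001
grasp_force: 0.0
```

Emit:
move_arm(
  increments=[
    {"xyz":[0,0,0],"roll":-0.125,"grip":100},
    {"xyz":[0,0,0],"roll":-0.125,"grip":100},
    {"xyz":[0,0,0],"roll":-0.125,"grip":100},
    {"xyz":[0,0,0],"roll":-0.125,"grip":100},
    {"xyz":[0,0,0],"roll":-0.125,"grip":100},
  ],
)

```text
time_s: 2.77
position: [0.4748, -0.1021, 0.2227]
tcp_rot: [[0.255, 0.967, 0.0], [0.967, -0.255, -0.0], [-0.0, 0.0, -1.0]]
force: [0.5, 0.3, 0.5]
opening: 0.997
grasp_force: 0.0
```

Emit:
move_arm(
  increments=[
    {"xyz":[0,0,0],"roll":-0.125,"grip":100},
    {"xyz":[0,0,0],"roll":-0.125,"grip":100},
    {"xyz":[0,0,0],"roll":-0.125,"grip":100},
    {"xyz":[0,0,0],"roll":-0.125,"grip":100},
    {"xyz":[0,0,0],"roll":-0.125,"grip":100},
  ],
)

```text
time_s: 3.18
position: [0.4748, -0.1021, 0.2227]
tcp_rot: [[-0.359, 0.933, 0.0], [0.933, 0.359, -0.0], [-0.0, 0.0, -1.0]]
force: [0.1, -0.3, -0.6]
opening: 1.0
grasp_force: 0.0
```

Emit:
move_arm(
  increments=[
    {"xyz":[0,0,0],"roll":-0.125,"grip":100},
    {"xyz":[0,0,0],"roll":-0.125,"grip":100},
    {"xyz":[0,0,0],"roll":-0.125,"grip":100},
    {"xyz":[0,0,0],"roll":-0.125,"grip":100},
    {"xyz":[0,0,0],"roll":-0.125,"grip":100},
  ],
)

```text
time_s: 3.6
position: [0.4748, -0.1021, 0.2227]
tcp_rot: [[-0.837, 0.547, 0.0], [0.547, 0.837, -0.0], [-0.0, 0.0, -1.0]]
force: [0.7, 0.8, -1.1]
opening: 0.999
grasp_force: 0.0
```

Emit:
move_arm(
  increments=[
    {"xyz":[0,0,0],"roll":-0.125,"grip":100},
    {"xyz":[0,0,0],"roll":-0.06,"grip":100},
  ],
)

```text
time_s: 3.77
position: [0.4748, -0.1021, 0.2227]
tcp_rot: [[-0.923, 0.384, 0.0], [0.384, 0.923, -0.0], [-0.0, -0.0, -1.0]]
force: [1.2, 0.1, -0.6]
opening: 0.998
grasp_force: 0.0
```

```bash
python3 - <<'E'
from h import *
go(.499,-.0535,None,156.8)
K,D,T=cam("wrist");im,d=bot.capture("wrist");cv2.imwrite("pics/w1.png",im[:,:,::-1])
hsv=cv2.cvtColor(im,cv2.COLOR_RGB2HSV);m=(hsv[...,0]<16)&(hsv[...,1]>150)&(hsv[...,2]>100)
n,l,st,ce=cv2.connectedComponentsWithStats(m.astype(np.uint8));i=1+st[1:,4].argmax();m=l==i
P=cloud(K,D,T,d,m);print(len(P),P[:,2].min(),P[:,2].max());r=cv2.minAreaRect((P[:,:2]*1000).astype(np.float32));print(r,cv2.boxPoints(r).round(1))
E
```

```text
tool mm [-3.6 54.2 -0. ] yaw 157.4 j [-25.  20. 102.  -0.  59. -93.]
roll rad 0.01 mod pi 0.01
1161 -5.0206897590721056e-05 0.02621937540222502
((459.1158142089844, -38.580101013183594), (28.01278305053711, 107.8778305053711), 68.57527160644531) [[403.8 -31.9]
 [504.2 -71.3]
 [514.4 -45.2]
 [414.   -5.8]]
```

View pics/w1.png

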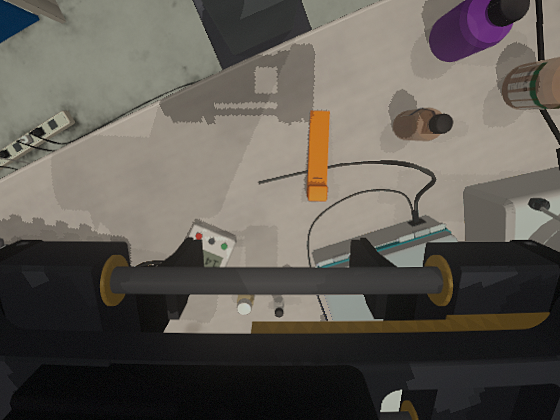

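```bash
python3 - <<'E'
from h import *
z=np.load("side.npz");C=cloud(z["K"],z["D"],z["T"],z["d"],np.ones((420,560),bool))
for y in np.arange(-.12,.36,.03):
    k=(C[:,2]>.06)&(C[:,0]>.45)&(C[:,0]<.75)&(abs(C[:,1]-y)<.015)
    if k.any():
        q=C[k];i=q[:,0].argsort()[:max(1,len(q)//50+3)];print(round(y,2),q[i[-1]].round(3))
go(.4995,-.054,.10,157.2)
E
```

```text
-0.12 [ 0.743 -0.116  0.137]
-0.09 [ 0.584 -0.09   0.06 ]
-0.06 [ 0.584 -0.062  0.07 ]
-0.03 [ 0.586 -0.039  0.075]
0.0 [0.588 0.011 0.072]
0.03 [0.585 0.04  0.062]
0.06 [0.506 0.052 0.075]
0.09 [0.458 0.075 0.064]
0.12 [0.557 0.113 0.475]
0.15 [0.569 0.149 0.462]
0.18 [0.581 0.172 0.097]
0.21 [0.485 0.223 0.103]
0.24 [0.459 0.24  0.076]
0.27 [0.596 0.263 0.063]
0.3 [0.601 0.289 0.08 ]
0.33 [0.632 0.327 0.073]
tool mm [ -4.2  53.9 122.7] yaw 157.4 j [-25.  20. 102.  -0.  59. -93.]
roll rad 0.003 mod pi 0.003
```

Emit:
move_arm(
  increments=[
    {"xyz":[-4,27,40],"roll":0,"grip":60},
    {"xyz":[0,27,40],"roll":0,"grip":60},
    {"xyz":[0,0,40],"roll":0,"grip":60},
    {"xyz":[0,0,40],"roll":0,"grip":60},
    {"xyz":[0,0,30],"roll":0,"grip":60},
  ],
)

```text
time_s: 4.23
position: [0.4955, -0.0598, 0.0413]
tcp_rot: [[-0.921, 0.39, -0.001], [0.39, 0.921, 0.0], [0.001, -0.0, -1.0]]
force: [-0.0, 0.6, -0.1]
opening: 0.708
grasp_force: 0.0
```

Emit:
move_arm(
  increments=[
    {"xyz":[0,0,15],"roll":0,"grip":60},
    {"xyz":[0,0,12],"roll":0,"grip":60},
    {"xyz":[0,0,0],"roll":0,"grip":60},
  ],
)

```text
time_s: 4.48
position: [0.4947, -0.0601, 0.0142]
tcp_rot: [[-0.921, 0.391, -0.004], [0.39, 0.921, 0.002], [0.005, -0.0, -1.0]]
force: [-0.4, -0.9, -0.0]
opening: 0.608
grasp_force: 0.0
```

Emit:
move_arm(
  increments=[
    {"xyz":[0,0,0],"roll":0,"grip":10},
    {"xyz":[0,0,0],"roll":0,"grip":10},
    {"xyz":[0,0,0],"roll":0,"grip":10},
    {"xyz":[0,0,0],"roll":0,"grip":10},
    {"xyz":[0,0,0],"roll":0,"grip":10},
  ],
)

```text
time_s: 4.9
position: [0.4968, -0.0607, 0.0176]
tcp_rot: [[-0.921, 0.389, 0.002], [0.389, 0.921, -0.001], [-0.002, 0.0, -1.0]]
force: [-0.5, 0.5, 0.1]
opening: 0.308
grasp_force: 0.2
```

Emit:
move_arm(
  increments=[
    {"xyz":[0,0,0],"roll":0,"grip":60},
    {"xyz":[0,0,0],"roll":0,"grip":60},
    {"xyz":[0,0,0],"roll":0,"grip":60},
  ],
)

```text
time_s: 5.15
position: [0.4961, -0.0606, 0.0168]
tcp_rot: [[-0.921, 0.389, 0.0], [0.389, 0.921, -0.0], [-0.0, 0.0, -1.0]]
force: [0.1, -0.4, 0.5]
opening: 0.453
grasp_force: 0.0
```

```bash
python3 - <<'E'
from h import *
go(.4995,-.054,.005,157.2)
E
```

```text
tool mm [-0.6  7.4 11.8] yaw 157.1 j [-20.  41. 108.  -0.  31. -87.]
roll rad -0.002 mod pi -0.002
```

Emit:
move_arm(
  increments=[
    {"xyz":[0,7,0],"roll":0,"grip":60},
    {"xyz":[0,0,6],"roll":0,"grip":60},
    {"xyz":[0,0,6],"roll":0,"grip":60},
    {"xyz":[0,0,0],"roll":0,"grip":60},
    {"xyz":[0,0,0],"roll":0,"grip":10},
  ],
)

```text
time_s: 5.57
position: [0.4982, -0.0539, 0.0039]
tcp_rot: [[-0.921, 0.389, -0.002], [0.389, 0.921, 0.001], [0.002, -0.0, -1.0]]
force: [-1.0, 0.2, -0.1]
opening: 0.567
grasp_force: 0.0
```

Emit:
move_arm(
  increments=[
    {"xyz":[0,0,0],"roll":0,"grip":10},
    {"xyz":[0,0,0],"roll":0,"grip":10},
    {"xyz":[0,0,0],"roll":0,"grip":10},
    {"xyz":[0,0,0],"roll":0,"grip":10},
    {"xyz":[0,0,0],"roll":0,"grip":10},
  ],
)

```text
time_s: 5.98
position: [0.4988, -0.0542, 0.0048]
tcp_rot: [[-0.921, 0.389, 0.0], [0.389, 0.921, -0.0], [-0.0, 0.0, -1.0]]
force: [-0.2, -0.3, -0.3]
opening: 0.272
grasp_force: 30.0
```

Emit:
move_arm(
  increments=[
    {"xyz":[0,0,0],"roll":0,"grip":10},
    {"xyz":[0,0,0],"roll":0,"grip":10},
  ],
)

```text
time_s: 6.15
position: [0.4988, -0.0542, 0.0047]
tcp_rot: [[-0.921, 0.389, 0.0], [0.389, 0.921, -0.0], [-0.0, -0.0, -1.0]]
force: [-0.0, -0.8, 0.2]
opening: 0.273
grasp_force: 30.0
```

Emit:
move_arm(
  increments=[
    {"xyz":[0,0,-20],"roll":0,"grip":10},
    {"xyz":[0,0,-40],"roll":0,"grip":10},
    {"xyz":[0,0,-40],"roll":0,"grip":10},
    {"xyz":[0,0,-25],"roll":0,"grip":10},
    {"xyz":[2.5,-25,0],"roll":0,"grip":10},
  ],
)

```text
time_s: 6.57
position: [0.4915, -0.0754, 0.1348]
tcp_rot: [[-0.922, 0.386, 0.012], [0.386, 0.923, -0.003], [-0.013, 0.002, -1.0]]
force: [0.8, -0.6, -0.0]
opening: 0.272
grasp_force: 30.0
```

Emit:
move_arm(
  increments=[
    {"xyz":[2.5,-40,0],"roll":0,"grip":10},
    {"xyz":[2.5,-40,0],"roll":0,"grip":10},
    {"xyz":[2.5,-40,0],"roll":0,"grip":10},
    {"xyz":[2.5,-40,0],"roll":0,"grip":10},
    {"xyz":[2.5,-40,0],"roll":0,"grip":10},
  ],
)

```text
time_s: 6.98
position: [0.3961, -0.2567, 0.1297]
tcp_rot: [[-0.921, 0.389, 0.0], [0.389, 0.921, 0.0], [0.0, 0.0, -1.0]]
force: [0.4, -0.9, -0.2]
opening: 0.275
grasp_force: 30.0
```

Emit:
move_arm(
  increments=[
    {"xyz":[2.5,-35,0],"roll":0,"grip":10},
    {"xyz":[0,0,0],"roll":0.125,"grip":10},
    {"xyz":[0,0,0],"roll":0.125,"grip":10},
    {"xyz":[0,0,0],"roll":0.125,"grip":10},
    {"xyz":[0,0,0],"roll":0.125,"grip":10},
  ],
)

```text
time_s: 7.4
position: [0.3809, -0.287, 0.1295]
tcp_rot: [[-0.616, 0.788, -0.0], [0.788, 0.616, 0.0], [0.001, 0.0, -1.0]]
force: [0.2, 0.6, -0.2]
opening: 0.269
grasp_force: 30.0
```

Emit:
move_arm(
  increments=[
    {"xyz":[0,0,0],"roll":0.125,"grip":10},
    {"xyz":[0,0,0],"roll":0.125,"grip":10},
    {"xyz":[0,0,0],"roll":0.125,"grip":10},
    {"xyz":[0,0,0],"roll":0.125,"grip":10},
    {"xyz":[0,0,0],"roll":0.125,"grip":10},
  ],
)

```text
time_s: 7.82
position: [0.3812, -0.2865, 0.1296]
tcp_rot: [[-0.04, 0.999, -0.0], [0.999, 0.04, 0.0], [0.0, -0.0, -1.0]]
force: [0.4, 0.8, -0.4]
opening: 0.268
grasp_force: 30.0
```

Emit:
move_arm(
  increments=[
    {"xyz":[0,0,0],"roll":0.125,"grip":10},
    {"xyz":[0,0,0],"roll":0.125,"grip":10},
    {"xyz":[0,0,0],"roll":0.125,"grip":10},
    {"xyz":[0,0,0],"roll":0.125,"grip":10},
    {"xyz":[0,0,0],"roll":0.125,"grip":10},
  ],
)

```text
time_s: 8.23
position: [0.3812, -0.2865, 0.1296]
tcp_rot: [[0.552, 0.834, -0.0], [0.834, -0.552, 0.0], [0.0, -0.0, -1.0]]
force: [-0.8, 0.3, -0.3]
opening: 0.272
grasp_force: 30.0
```

Emit:
move_arm(
  increments=[
    {"xyz":[0,0,0],"roll":0.125,"grip":10},
    {"xyz":[0,0,0],"roll":0.125,"grip":10},
    {"xyz":[0,0,0],"roll":0.125,"grip":10},
    {"xyz":[0,0,0],"roll":0.125,"grip":10},
    {"xyz":[0,0,0],"roll":0.125,"grip":10},
  ],
)

```text
time_s: 8.65
position: [0.3812, -0.2865, 0.1295]
tcp_rot: [[0.936, 0.353, -0.0], [0.353, -0.936, 0.0], [-0.0, -0.001, -1.0]]
force: [0.7, -0.3, 0.1]
opening: 0.27
grasp_force: 30.0
```

Emit:
move_arm(
  increments=[
    {"xyz":[0,0,0],"roll":0.125,"grip":10},
    {"xyz":[0,0,0],"roll":0.125,"grip":10},
    {"xyz":[0,0,0],"roll":0.125,"grip":10},
    {"xyz":[0,0,0],"roll":0.125,"grip":10},
    {"xyz":[0,0,0],"roll":0.125,"grip":10},
  ],
)

```text
time_s: 9.07
position: [0.3812, -0.2865, 0.1296]
tcp_rot: [[0.965, -0.261, -0.0], [-0.261, -0.965, 0.0], [-0.0, -0.0, -1.0]]
force: [-0.4, 0.0, -0.9]
opening: 0.278
grasp_force: 30.0
```

Emit:
move_arm(
  increments=[
    {"xyz":[0,0,0],"roll":0.125,"grip":10},
    {"xyz":[0,0,0],"roll":0.125,"grip":10},
    {"xyz":[0,0,0],"roll":0.02,"grip":10},
  ],
)

```text
time_s: 9.32
position: [0.3812, -0.2865, 0.1296]
tcp_rot: [[0.862, -0.506, -0.0], [-0.506, -0.862, 0.0], [-0.0, -0.0, -1.0]]
force: [0.3, -0.3, 0.1]
opening: 0.275
grasp_force: 30.0
```

```bash
cat > stir.py <<'E'
from h import *
def discs(c,save=None):
    K,D,T=cam(c);im,d=bot.capture(c)
    if save: cv2.imwrite(save,im[:,:,::-1])
    hsv=cv2.cvtColor(im,cv2.COLOR_RGB2HSV);C=np.full(im.shape,np.nan);v,u=np.nonzero(d>0);C[v,u]=cloud(K,D,T,d,np.ones(d.shape,bool))
    b=(abs(C[...,2]-.063)<.006)&(hsv[...,0]>85)&(hsv[...,0]<115)&(hsv[...,1]>80)
    n,l,st,ce=cv2.connectedComponentsWithStats(b.astype(np.uint8))
    for i in range(1,n):
        if st[i,4]>150:
            q=C[l==i];r=cv2.minAreaRect((q[:,:2]*1000).astype(np.float32));print("disc",st[i,4],np.round(r[0],1),np.round(r[1]),ce[i].round(),q[:,2].mean().round(4))
    s=(abs(C[...,2]-.062)<.003)&(hsv[...,1]<60)&(hsv[...,2]>150)
    n,l,st,ce=cv2.connectedComponentsWithStats(s.astype(np.uint8));i=1+st[1:,4].argmax();q=C[l==i];r=cv2.minAreaRect((q[:,:2]*1000).astype(np.float32));print("top",st[i,4],r,cv2.boxPoints(r).round(1))
if __name__=="__main__":
    discs("wrist","pics/w2.png");discs("side");discs("scene");go(.381,-.289,None,-30.3)
E
python3 stir.py
```

```text
disc 3894 [ 484.8 -386.4] [62. 38.] [327.  25.] 0.0641
disc 4552 [ 439.4 -466.4] [68. 40.] [453.  26.] 0.0644
top 9128 ((459.9265441894531, -423.2151794433594), (195.7925262451172, 53.386322021484375), 60.26126480102539) [[ 388.2 -495. ]
 [ 434.5 -521.5]
 [ 531.7 -351.5]
 [ 485.3 -325. ]]
disc 218 [ 570.4 -430.3] [62. 62.] [292. 121.] 0.063
top 615 ((525.7639770507812, -429.05145263671875), (154.09600830078125, 165.912353515625), 62.805931091308594) [[ 416.8 -459.7]
 [ 564.3 -535.5]
 [ 634.8 -398.4]
 [ 487.2 -322.6]]
disc 262 [ 499.7 -392.3] [64. 61.] [331. 279.] 0.0651
disc 259 [ 571.8 -433.3] [63. 63.] [357. 280.] 0.0652
disc 313 [ 451.9 -473.5] [63. 62.] [334. 306.] 0.0647
disc 152 [ 518.8 -517.6] [51. 64.] [360. 308.] 0.0646
top 1667 ((746.712646484375, -947.7865600585938), (133.1202850341797, 206.46917724609375), 87.45820617675781) [[  640.6 -1009.7]
 [  846.9 -1018.9]
 [  852.8  -885.9]
 [  646.5  -876.7]]
tool mm [ 0.9  2.2 -0. ] yaw -30.1 j [-50.  28. 108.   0.  44.  70.]
roll rad 0.003 mod pi 0.003
```

View pics/w2.png

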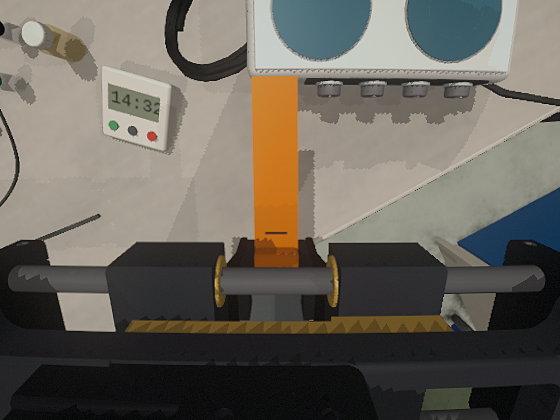

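Wrist view: the shim sits in the jaws at columns 250–298, in line with the stirrer's left front corner at (250,75). The nearest knob, at (330,88), stays clear of it. The three cameras agree on the stirrer: centre (0.512, −0.4525), yaw −30°, which puts the foot at (0.4936, −0.356).

Emit:
move_arm(
  increments=[
    {"xyz":[-10,4,20],"roll":0,"grip":10},
    {"xyz":[0,0,35],"roll":0,"grip":10},
    {"xyz":[0,0,35],"roll":0,"grip":10},
    {"xyz":[0,0,25],"roll":0,"grip":10},
    {"xyz":[0,0,0],"roll":0,"grip":10},
  ],
)

```text
time_s: 9.88
position: [0.3688, -0.283, 0.0108]
tcp_rot: [[0.864, -0.503, -0.005], [-0.503, -0.864, 0.007], [-0.008, -0.003, -1.0]]
force: [0.3, -0.2, -0.4]
opening: 0.27
grasp_force: 30.0
```

Emit:
move_arm(
  increments=[
    {"xyz":[0,0,4],"roll":0,"grip":10},
    {"xyz":[0,0,0],"roll":0,"grip":10},
    {"xyz":[0,0,0],"roll":0,"grip":10},
  ],
)

```text
time_s: 10.13
position: [0.3715, -0.2859, 0.0118]
tcp_rot: [[0.864, -0.503, 0.002], [-0.503, -0.864, -0.002], [0.002, 0.001, -1.0]]
force: [0.1, -0.1, 0.1]
opening: 0.274
grasp_force: 30.0
```

```bash
python3 - <<'E'
from h import *
go(.4936,-.3564,.0047,-30)
E
```

```text
tool mm [141.   -0.6   7.5] yaw -30.2 j [-51.  41. 113.   0.  26.  69.]
roll rad -0.004 mod pi -0.004
```

Emit:
move_arm(
  increments=[
    {"xyz":[0,0,4],"roll":0,"grip":10},
    {"xyz":[0,0,2.5],"roll":0,"grip":10},
    {"xyz":[0,0,0],"roll":0,"grip":10},
    {"xyz":[0,0,0],"roll":0,"grip":10},
    {"xyz":[0,0,0],"roll":0,"grip":10},
  ],
)

```text
time_s: 10.55
position: [0.3713, -0.2858, 0.0047]
tcp_rot: [[0.864, -0.504, 0.001], [-0.504, -0.864, -0.002], [0.002, 0.001, -1.0]]
force: [0.8, -0.5, 4.5]
opening: 0.272
grasp_force: 30.0
```

Emit:
move_arm(
  increments=[
    {"xyz":[0,0,0.5],"roll":0,"grip":10},
    {"xyz":[0,0,0],"roll":0,"grip":10},
    {"xyz":[0,0,0],"roll":0,"grip":10},
  ],
)

```text
time_s: 10.8
position: [0.3713, -0.2859, 0.0047]
tcp_rot: [[0.864, -0.504, 0.002], [-0.504, -0.864, -0.002], [0.002, 0.001, -1.0]]
force: [1.2, -0.1, 9.3]
opening: 0.271
grasp_force: 30.0
```

Emit:
move_arm(
  increments=[
    {"xyz":[0,0,-0.9],"roll":0,"grip":10},
    {"xyz":[15,0,0],"roll":0,"grip":10},
    {"xyz":[15,0,0],"roll":0,"grip":10},
    {"xyz":[12,0,0],"roll":0,"grip":10},
    {"xyz":[0,0,0],"roll":0,"grip":10},
  ],
)

```text
time_s: 11.22
position: [0.409, -0.3081, 0.0047]
tcp_rot: [[0.864, -0.504, 0.003], [-0.504, -0.864, -0.003], [0.004, 0.001, -1.0]]
force: [1.0, -0.9, -0.5]
opening: 0.275
grasp_force: 30.0
```

Emit:
move_arm(
  increments=[
    {"xyz":[2,0,0],"roll":0,"grip":10},
    {"xyz":[2,0,0],"roll":0,"grip":10},
    {"xyz":[2,0,0],"roll":0,"grip":10},
    {"xyz":[0,0,0],"roll":0,"grip":10},
    {"xyz":[0,0,0],"roll":0,"grip":10},
  ],
)

```text
time_s: 11.63
position: [0.4099, -0.3076, 0.0046]
tcp_rot: [[0.864, -0.504, -0.004], [-0.504, -0.864, 0.004], [-0.005, -0.001, -1.0]]
force: [-4.0, 0.8, 7.2]
opening: 0.273
grasp_force: 30.0
```

Emit:
move_arm(
  increments=[
    {"xyz":[0,0,0],"roll":0,"grip":10},
    {"xyz":[0,0,0],"roll":0,"grip":10},
    {"xyz":[0,0,0],"roll":0,"grip":10},
  ],
)

```text
time_s: 11.88
position: [0.4099, -0.3075, 0.0046]
tcp_rot: [[0.864, -0.504, -0.004], [-0.504, -0.864, 0.004], [-0.005, -0.001, -1.0]]
force: [-3.9, 0.7, 6.9]
opening: 0.274
grasp_force: 30.0
```

```bash
python3 - <<'E'
from h import *
s=bot.read_state();print(s["force"],s["moment"]);go(.4936,-.3564)
K,D,T=cam("wrist");im,d=bot.capture("wrist");a=im[:250,130:430];b,_=bot.capture("side");b=b[70:200,230:386]
cv2.imwrite("pics/w3.png",np.hstack([cv2.resize(a,(400,333)),cv2.resize(b,(400,333),interpolation=3)])[:,:,::-1])
E
```

```text
[-3.92970292  0.69404854  6.90286232] [ 0.17865583  0.59092979 -0.02057201]
tool mm [96.9  0.  -0.5] yaw -30.3 j [-49.  43. 106.  -0.  31.  71.]
```

View pics/w3.png

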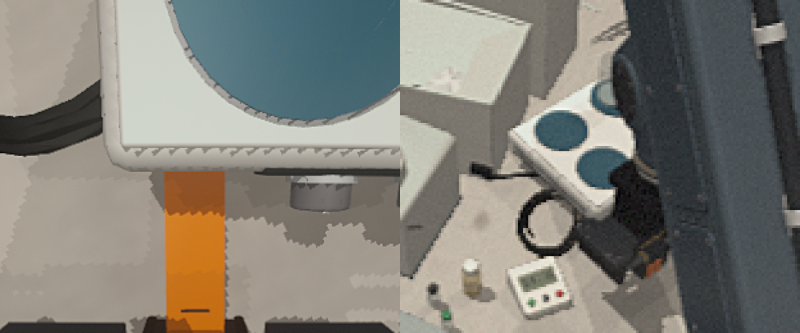

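Emit:
move_arm(
  increments=[
    {"xyz":[0,0,-1],"roll":0,"grip":10},
    {"xyz":[0,0,0],"roll":0,"grip":10},
    {"xyz":[0,0,0],"roll":0,"grip":10},
    {"xyz":[0,0,0],"roll":0,"grip":10},
  ],
)

```text
time_s: 12.32
position: [0.412, -0.3092, 0.0053]
tcp_rot: [[0.864, -0.504, -0.0], [-0.504, -0.864, 0.0], [-0.0, -0.0, -1.0]]
force: [-0.4, 0.5, 0.4]
opening: 0.276
grasp_force: 30.0
```

Emit:
move_arm(
  increments=[
    {"xyz":[2,0,0],"roll":0,"grip":10},
    {"xyz":[2,0,0],"roll":0,"grip":10},
    {"xyz":[2,0,0],"roll":0,"grip":10},
    {"xyz":[0,0,0],"roll":0,"grip":10},
    {"xyz":[0,0,0],"roll":0,"grip":10},
  ],
)

```text
time_s: 12.73
position: [0.4176, -0.3126, 0.0055]
tcp_rot: [[0.864, -0.504, 0.0], [-0.504, -0.864, -0.0], [0.0, 0.0, -1.0]]
force: [-0.0, -0.5, 0.1]
opening: 0.275
grasp_force: 30.0
```

Emit:
move_arm(
  increments=[
    {"xyz":[1,0,0],"roll":0,"grip":10},
    {"xyz":[1,0,0],"roll":0,"grip":10},
    {"xyz":[0,0,0],"roll":0,"grip":10},
    {"xyz":[0,0,0],"roll":0,"grip":10},
  ],
)

```text
time_s: 13.07
position: [0.4192, -0.3135, 0.0055]
tcp_rot: [[0.864, -0.504, 0.0], [-0.504, -0.864, -0.0], [0.0, 0.0, -1.0]]
force: [-0.9, -0.1, 0.0]
opening: 0.272
grasp_force: 30.0
```

Emit:
move_arm(
  increments=[
    {"xyz":[1,0,0],"roll":0,"grip":10},
    {"xyz":[1,0,0],"roll":0,"grip":10},
    {"xyz":[0,0,0],"roll":0,"grip":10},
    {"xyz":[0,0,0],"roll":0,"grip":10},
  ],
)

```text
time_s: 13.4
position: [0.4209, -0.3145, 0.0055]
tcp_rot: [[0.864, -0.504, 0.0], [-0.504, -0.864, -0.0], [0.0, 0.0, -1.0]]
force: [0.0, -0.6, -0.5]
opening: 0.269
grasp_force: 30.0
```

Emit:
move_arm(
  increments=[
    {"xyz":[1,0,0.6],"roll":0,"grip":10},
    {"xyz":[1,0,0],"roll":0,"grip":10},
    {"xyz":[1,0,0],"roll":0,"grip":10},
    {"xyz":[0,0,0],"roll":0,"grip":10},
    {"xyz":[0,0,0],"roll":0,"grip":10},
  ],
)

```text
time_s: 13.82
position: [0.4235, -0.316, 0.0049]
tcp_rot: [[0.864, -0.504, 0.0], [-0.504, -0.864, -0.0], [0.0, 0.0, -1.0]]
force: [-0.3, -0.3, -0.2]
opening: 0.272
grasp_force: 30.0
```

Emit:
move_arm(
  increments=[
    {"xyz":[1,0,0],"roll":0,"grip":10},
    {"xyz":[1,0,0],"roll":0,"grip":10},
    {"xyz":[1,0,0],"roll":0,"grip":10},
    {"xyz":[0,0,0],"roll":0,"grip":10},
    {"xyz":[0,0,0],"roll":0,"grip":10},
  ],
)

```text
time_s: 14.23
position: [0.4261, -0.3175, 0.0049]
tcp_rot: [[0.864, -0.504, 0.0], [-0.504, -0.864, -0.0], [0.0, 0.0, -1.0]]
force: [0.7, -0.3, -0.7]
opening: 0.277
grasp_force: 30.0
```

Emit:
move_arm(
  increments=[
    {"xyz":[1,0,0],"roll":0,"grip":10},
    {"xyz":[1,0,0],"roll":0,"grip":10},
    {"xyz":[1,0,0],"roll":0,"grip":10},
    {"xyz":[0,0,0],"roll":0,"grip":10},
    {"xyz":[0,0,0],"roll":0,"grip":10},
  ],
)

```text
time_s: 14.65
position: [0.4287, -0.319, 0.0049]
tcp_rot: [[0.864, -0.504, 0.0], [-0.504, -0.864, -0.0], [0.0, 0.0, -1.0]]
force: [-1.0, -0.9, -0.1]
opening: 0.278
grasp_force: 30.0
```

Distance is about 75 mm, with no bite yet.

Emit:
move_arm(
  increments=[
    {"xyz":[1,0,0],"roll":0,"grip":10},
    {"xyz":[1,0,0],"roll":0,"grip":10},
    {"xyz":[1,0,0],"roll":0,"grip":10},
    {"xyz":[0,0,0],"roll":0,"grip":10},
  ],
)

```text
time_s: 14.98
position: [0.4315, -0.3207, 0.0049]
tcp_rot: [[0.864, -0.504, 0.0], [-0.504, -0.864, -0.0], [0.0, 0.0, -1.0]]
force: [0.1, 0.5, -1.0]
opening: 0.272
grasp_force: 30.0
```

Emit:
move_arm(
  increments=[
    {"xyz":[1,0,0],"roll":0,"grip":10},
    {"xyz":[1,0,0],"roll":0,"grip":10},
    {"xyz":[1,0,0],"roll":0,"grip":10},
    {"xyz":[0,0,0],"roll":0,"grip":10},
  ],
)

```text
time_s: 15.32
position: [0.4338, -0.3219, 0.0048]
tcp_rot: [[0.864, -0.504, -0.0], [-0.504, -0.864, 0.0], [-0.0, -0.0, -1.0]]
force: [-0.2, 0.4, -1.7]
opening: 0.278
grasp_force: 30.0
```

Emit:
move_arm(
  increments=[
    {"xyz":[1,0,0],"roll":0,"grip":10},
    {"xyz":[0,0,0],"roll":0,"grip":10},
    {"xyz":[0,0,0],"roll":0,"grip":10},
  ],
)

```text
time_s: 15.57
position: [0.4346, -0.3223, 0.0048]
tcp_rot: [[0.864, -0.504, -0.0], [-0.504, -0.864, 0.0], [-0.0, -0.0, -1.0]]
force: [-0.6, 0.6, -1.3]
opening: 0.276
grasp_force: 30.0
```

Emit:
move_arm(
  increments=[
    {"xyz":[1,0,0],"roll":0,"grip":10},
    {"xyz":[0,0,0],"roll":0,"grip":10},
    {"xyz":[0,0,0],"roll":0,"grip":10},
  ],
)

```text
time_s: 15.82
position: [0.4354, -0.3228, 0.0048]
tcp_rot: [[0.864, -0.504, -0.0], [-0.504, -0.864, 0.0], [-0.001, -0.0, -1.0]]
force: [-0.5, 0.1, -2.1]
opening: 0.276
grasp_force: 30.0
```

Emit:
move_arm(
  increments=[
    {"xyz":[1,0,0],"roll":0,"grip":10},
    {"xyz":[1,0,0],"roll":0,"grip":10},
    {"xyz":[0,0,0],"roll":0,"grip":10},
    {"xyz":[0,0,0],"roll":0,"grip":10},
  ],
)

```text
time_s: 16.15
position: [0.4367, -0.3234, 0.0047]
tcp_rot: [[0.864, -0.504, -0.001], [-0.504, -0.864, 0.001], [-0.002, -0.0, -1.0]]
force: [-3.3, 1.1, -1.0]
opening: 0.271
grasp_force: 30.0
```

Emit:
move_arm(
  increments=[
    {"xyz":[1,0,0],"roll":0,"grip":10},
    {"xyz":[1,0,0],"roll":0,"grip":10},
    {"xyz":[0,0,0],"roll":0,"grip":10},
    {"xyz":[0,0,0],"roll":0,"grip":10},
  ],
)

```text
time_s: 16.48
position: [0.4378, -0.3239, 0.0047]
tcp_rot: [[0.864, -0.504, -0.003], [-0.504, -0.864, 0.002], [-0.003, -0.001, -1.0]]
force: [-4.9, 1.9, -0.6]
opening: 0.272
grasp_force: 30.0
```

Emit:
move_arm(
  increments=[
    {"xyz":[1,0,0],"roll":0,"grip":10},
    {"xyz":[1,0,0],"roll":0,"grip":10},
    {"xyz":[0,0,0],"roll":0,"grip":10},
    {"xyz":[0,0,0],"roll":0,"grip":10},
  ],
)

```text
time_s: 16.82
position: [0.4384, -0.324, 0.0047]
tcp_rot: [[0.864, -0.504, -0.005], [-0.504, -0.864, 0.004], [-0.006, -0.001, -1.0]]
force: [-6.7, 3.0, 1.7]
opening: 0.272
grasp_force: 30.0
```

Emit:
move_arm(
  increments=[
    {"xyz":[1,0,0],"roll":0,"grip":10},
    {"xyz":[0.5,0,0],"roll":0,"grip":10},
    {"xyz":[0,0,0],"roll":0,"grip":10},
    {"xyz":[0,0,0],"roll":0,"grip":10},
  ],
)

```text
time_s: 17.15
position: [0.4388, -0.3241, 0.0047]
tcp_rot: [[0.864, -0.504, -0.006], [-0.504, -0.864, 0.006], [-0.008, -0.002, -1.0]]
force: [-7.8, 3.0, 3.5]
opening: 0.272
grasp_force: 30.0
```

Emit:
move_arm(
  increments=[
    {"xyz":[1,0,-0.5],"roll":0,"grip":10},
    {"xyz":[1,0,-0.3],"roll":0,"grip":10},
    {"xyz":[0,0,0],"roll":0,"grip":10},
    {"xyz":[0,0,0],"roll":0,"grip":10},
  ],
)

```text
time_s: 17.48
position: [0.4397, -0.3242, 0.0049]
tcp_rot: [[0.864, -0.504, -0.008], [-0.504, -0.864, 0.008], [-0.011, -0.003, -1.0]]
force: [-9.4, 3.1, 0.6]
opening: 0.273
grasp_force: 30.0
```

Emit:
move_arm(
  increments=[
    {"xyz":[-1.5,0,0],"roll":0,"grip":10},
    {"xyz":[-1.5,0,0],"roll":0,"grip":10},
    {"xyz":[-1.5,0,0.2],"roll":0,"grip":10},
    {"xyz":[0,0,0],"roll":0,"grip":10},
  ],
)

```text
time_s: 17.82
position: [0.4394, -0.3246, 0.005]
tcp_rot: [[0.864, -0.504, -0.001], [-0.504, -0.864, 0.002], [-0.002, -0.001, -1.0]]
force: [-2.2, 3.6, -3.8]
opening: 0.273
grasp_force: 30.0
```

Emit:
move_arm(
  increments=[
    {"xyz":[-0.5,0,0.3],"roll":0,"grip":10},
    {"xyz":[0,0,0],"roll":0,"grip":10},
    {"xyz":[0,0,0],"roll":0,"grip":10},
  ],
)

```text
time_s: 18.07
position: [0.4394, -0.3247, 0.005]
tcp_rot: [[0.864, -0.504, -0.001], [-0.504, -0.864, 0.001], [-0.001, -0.001, -1.0]]
force: [-1.0, 4.3, -3.9]
opening: 0.272
grasp_force: 30.0
```

Emit:
move_arm(
  increments=[
    {"xyz":[0,0,0],"roll":0,"grip":55},
    {"xyz":[0,0,0],"roll":0,"grip":55},
    {"xyz":[0,0,0],"roll":0,"grip":55},
    {"xyz":[0,0,0],"roll":0,"grip":55},
    {"xyz":[0,0,0],"roll":0,"grip":55},
  ],
)

```text
time_s: 18.48
position: [0.4403, -0.3265, 0.0058]
tcp_rot: [[0.864, -0.504, 0.002], [-0.504, -0.864, -0.002], [0.003, 0.001, -1.0]]
force: [-0.2, -0.4, 0.0]
opening: 0.526
grasp_force: 0.0
```

```bash
python3 - <<'E'
from h import *
s=bot.read_state();print(s["force"],s["opening"]);go(.4936,-.3564)
im,d=bot.capture("wrist");cv2.imwrite("pics/w4.png",im[:,:,::-1])
E
```

```text
[-0.15923487 -0.35050399  0.04714542] 0.5264273908140313
tool mm [61.1 -1.1  0.2] yaw -30.3 j [-48.  44. 102.  -0.  34.  72.]
```

View pics/w4.png

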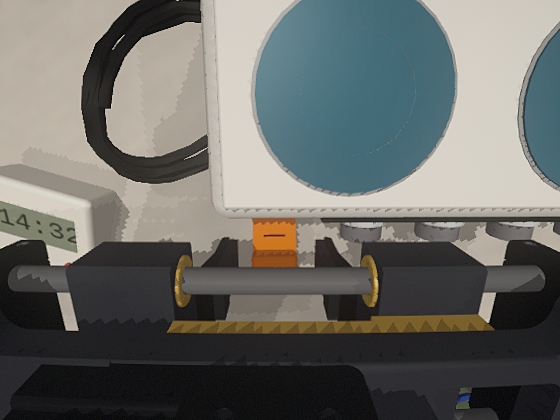

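The shim is seated in line: heel at (275,245), entering under the corner at (275,218). I'll back off and give it a clean finger push from behind, to make sure it is tight after letting go.

Emit:
move_arm(
  increments=[
    {"xyz":[0,0,-20],"roll":0,"grip":55},
    {"xyz":[0,0,-20],"roll":0,"grip":55},
    {"xyz":[-15,0,0],"roll":0,"grip":0},
    {"xyz":[-20,0,0],"roll":0,"grip":0},
    {"xyz":[0,0,0],"roll":0,"grip":0},
  ],
)

```text
time_s: 18.95
position: [0.406, -0.3046, 0.0454]
tcp_rot: [[0.864, -0.504, -0.004], [-0.504, -0.864, 0.004], [-0.006, -0.002, -1.0]]
force: [-0.3, 0.0, -0.4]
opening: 0.405
grasp_force: 0.0
```

Emit:
move_arm(
  increments=[
    {"xyz":[0,1,0],"roll":0,"grip":0},
    {"xyz":[0,0,15],"roll":0,"grip":0},
    {"xyz":[0,0,15],"roll":0,"grip":0},
    {"xyz":[0,0,6],"roll":0,"grip":0},
    {"xyz":[0,0,0],"roll":0,"grip":0},
  ],
)

```text
time_s: 19.37
position: [0.409, -0.3088, 0.0079]
tcp_rot: [[0.864, -0.504, -0.001], [-0.504, -0.864, 0.001], [-0.001, -0.0, -1.0]]
force: [-0.7, 0.9, -0.5]
opening: 0.045
grasp_force: 0.0
```

Emit:
move_arm(
  increments=[
    {"xyz":[5,0,0],"roll":0,"grip":0},
    {"xyz":[4,0,0],"roll":0,"grip":0},
    {"xyz":[0,0,0],"roll":0,"grip":0},
    {"xyz":[0,0,0],"roll":0,"grip":0},
  ],
)

```text
time_s: 19.7
position: [0.4174, -0.3138, 0.0098]
tcp_rot: [[0.864, -0.504, 0.001], [-0.504, -0.864, -0.002], [0.002, 0.001, -1.0]]
force: [-0.2, 0.7, -0.9]
opening: 0.006
grasp_force: 0.0
```

Emit:
move_arm(
  increments=[
    {"xyz":[1.5,0,0],"roll":0,"grip":0},
    {"xyz":[1.5,0,0],"roll":0,"grip":0},
    {"xyz":[1,0,0],"roll":0,"grip":0},
    {"xyz":[0,0,0],"roll":0,"grip":0},
  ],
)

```text
time_s: 20.03
position: [0.4193, -0.3145, 0.0093]
tcp_rot: [[0.864, -0.504, -0.001], [-0.504, -0.864, 0.001], [-0.002, -0.0, -1.0]]
force: [-2.1, 1.3, 1.8]
opening: 0.002
grasp_force: 1.1
```

Emit:
move_arm(
  increments=[
    {"xyz":[1.5,0,0],"roll":0,"grip":0},
    {"xyz":[1.5,0,0],"roll":0,"grip":0},
    {"xyz":[0,0,0],"roll":0,"grip":0},
    {"xyz":[0,0,0],"roll":0,"grip":0},
  ],
)

```text
time_s: 20.37
position: [0.4196, -0.3141, 0.009]
tcp_rot: [[0.864, -0.503, -0.006], [-0.503, -0.864, 0.005], [-0.008, -0.002, -1.0]]
force: [-7.1, 1.1, 4.9]
opening: 0.007
grasp_force: 3.5
```

Emit:
move_arm(
  increments=[
    {"xyz":[1.5,0,0],"roll":0,"grip":0},
    {"xyz":[1.5,0,0],"roll":0,"grip":0},
    {"xyz":[0,0,0],"roll":0,"grip":0},
    {"xyz":[0,0,0],"roll":0,"grip":0},
  ],
)

```text
time_s: 20.7
position: [0.4199, -0.3139, 0.0089]
tcp_rot: [[0.864, -0.503, -0.01], [-0.503, -0.864, 0.009], [-0.014, -0.003, -1.0]]
force: [-11.6, 2.5, 8.1]
opening: 0.0
grasp_force: 5.8
```

Emit:
move_arm(
  increments=[
    {"xyz":[-4,0,0],"roll":0,"grip":0},
    {"xyz":[-5,0,0],"roll":0,"grip":0},
    {"xyz":[-10,0,0],"roll":0,"grip":0},
    {"xyz":[-10,0,-10],"roll":0,"grip":0},
    {"xyz":[0,0,-35],"roll":0,"grip":0},
  ],
)

```text
time_s: 21.12
position: [0.3967, -0.3001, 0.0509]
tcp_rot: [[0.863, -0.505, -0.007], [-0.505, -0.863, 0.009], [-0.01, -0.004, -1.0]]
force: [0.2, 0.6, 0.5]
opening: 0.004
grasp_force: 0.0
```

Emit:
move_arm(
  increments=[
    {"xyz":[0,0,-40],"roll":0,"grip":100},
    {"xyz":[0,0,-40],"roll":0,"grip":100},
    {"xyz":[0,0,-40],"roll":0,"grip":100},
    {"xyz":[0,0,-40],"roll":0,"grip":100},
    {"xyz":[0,0,0],"roll":0,"grip":100},
  ],
)

```text
time_s: 21.53
position: [0.4044, -0.3079, 0.2221]
tcp_rot: [[0.864, -0.504, 0.013], [-0.504, -0.864, -0.014], [0.018, 0.006, -1.0]]
force: [0.3, -0.5, 0.7]
opening: 0.297
grasp_force: 0.0
```

```bash
python3 - <<'E'
from h import *
z=np.load("side.npz");C=cloud(z["K"],z["D"],z["T"],z["d"],np.ones((420,560),bool))
for y in np.arange(.05,.36,.03):
    for h in((.1,.2),(.2,.4)):
        k=(C[:,2]>h[0])&(C[:,2]<h[1])&(C[:,0]>.3)&(C[:,0]<.75)&(abs(C[:,1]-y)<.015)&(np.hypot(C[:,0]-.479,C[:,1]-.23)>.03)
        if k.any():
            q=C[k];q=q[q[:,0]>.5]
            if len(q): print(round(y,2),h,q[q[:,0].argsort()[:5][-1]].round(3))
go(.479,.23,.21,0)
im,d=bot.capture("wrist");cv2.imwrite("pics/w5.png",im[:,:,::-1])
E
```

```text
0.05 (0.2, 0.4) [0.644 0.05  0.395]
0.08 (0.2, 0.4) [0.665 0.069 0.375]
0.11 (0.1, 0.2) [0.643 0.125 0.145]
0.11 (0.2, 0.4) [0.671 0.099 0.352]
0.14 (0.1, 0.2) [0.574 0.149 0.107]
0.14 (0.2, 0.4) [0.574 0.136 0.267]
0.17 (0.1, 0.2) [0.598 0.181 0.1  ]
0.17 (0.2, 0.4) [0.616 0.157 0.341]
0.2 (0.1, 0.2) [0.607 0.185 0.127]
0.2 (0.2, 0.4) [0.62  0.188 0.231]
0.23 (0.1, 0.2) [0.621 0.215 0.115]
0.23 (0.2, 0.4) [0.64  0.216 0.209]
0.26 (0.1, 0.2) [0.69  0.273 0.1  ]
0.26 (0.2, 0.4) [0.685 0.26  0.306]
0.29 (0.1, 0.2) [0.701 0.277 0.1  ]
0.29 (0.2, 0.4) [0.692 0.275 0.299]
0.32 (0.1, 0.2) [0.641 0.326 0.108]
0.32 (0.2, 0.4) [0.66  0.325 0.202]
0.35 (0.1, 0.2) [0.633 0.347 0.131]
0.35 (0.2, 0.4) [0.641 0.344 0.204]
tool mm [-206.7 -502.3    5.3] yaw -30.2 j [-50.  21.  99.   0.  59.  70.]
roll rad -0.528 mod pi -0.528
```

View pics/w5.png

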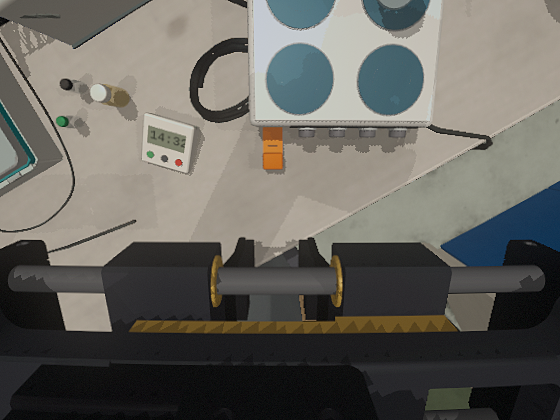

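Wrist view: the shim stays under the corner with its heel at (273,150), and the stirrer and timer (170,143) are undisturbed. Now I go to the amber bottle.

Emit:
move_arm(
  increments=[
    {"xyz":[-19.6,-33,0],"roll":0,"grip":100},
    {"xyz":[-19.6,-33,0],"roll":0,"grip":100},
    {"xyz":[-19.6,-33,0],"roll":0,"grip":100},
    {"xyz":[-19.6,-33,0],"roll":0,"grip":100},
    {"xyz":[-19.6,-33,0],"roll":0,"grip":100},
  ],
)

```text
time_s: 22.0
position: [0.3978, -0.1097, 0.213]
tcp_rot: [[0.863, -0.505, -0.001], [-0.505, -0.863, 0.001], [-0.001, -0.0, -1.0]]
force: [1.2, -0.3, 0.8]
opening: 0.725
grasp_force: 0.0
```

Emit:
move_arm(
  increments=[
    {"xyz":[-19.6,-33,0],"roll":0,"grip":100},
    {"xyz":[-19.6,-33,0],"roll":0,"grip":100},
    {"xyz":[-19.6,-33,0],"roll":0,"grip":100},
    {"xyz":[-19.6,-33,0],"roll":0,"grip":100},
    {"xyz":[-19.6,-33,0],"roll":0,"grip":100},
  ],
)

```text
time_s: 22.42
position: [0.3963, 0.0823, 0.2131]
tcp_rot: [[0.863, -0.504, -0.001], [-0.504, -0.863, 0.0], [-0.001, 0.0, -1.0]]
force: [0.7, -0.3, 1.2]
opening: 0.988
grasp_force: 0.0
```

Emit:
move_arm(
  increments=[
    {"xyz":[-19.6,-33,0],"roll":0,"grip":100},
    {"xyz":[-19.6,-33,0],"roll":0,"grip":100},
    {"xyz":[-19.6,-33,0],"roll":0,"grip":100},
    {"xyz":[-19.6,-33,0],"roll":0,"grip":100},
    {"xyz":[0,0,0],"roll":-0.125,"grip":100},
  ],
)

```text
time_s: 22.83
position: [0.3955, 0.2398, 0.2131]
tcp_rot: [[0.922, -0.387, 0.001], [-0.387, -0.922, 0.003], [-0.001, -0.003, -1.0]]
force: [1.5, -0.0, 0.5]
opening: 1.002
grasp_force: 0.0
```

Emit:
move_arm(
  increments=[
    {"xyz":[0,0,0],"roll":-0.125,"grip":100},
    {"xyz":[0,0,0],"roll":-0.125,"grip":100},
    {"xyz":[0,0,0],"roll":-0.125,"grip":100},
    {"xyz":[0,0,0],"roll":-0.125,"grip":100},
    {"xyz":[0,0,0],"roll":-0.125,"grip":100},
  ],
)

```text
time_s: 23.25
position: [0.3953, 0.234, 0.2127]
tcp_rot: [[0.974, 0.226, -0.002], [0.226, -0.974, -0.0], [-0.002, -0.0, -1.0]]
force: [-0.6, -0.2, -0.8]
opening: 0.997
grasp_force: 0.0
```

Emit:
move_arm(
  increments=[
    {"xyz":[0,0,0],"roll":-0.125,"grip":100},
    {"xyz":[0,0,0],"roll":0,"grip":100},
    {"xyz":[0,0,0],"roll":0,"grip":100},
  ],
)

```text
time_s: 23.5
position: [0.3955, 0.2338, 0.2131]
tcp_rot: [[0.942, 0.337, -0.002], [0.337, -0.942, -0.0], [-0.002, -0.0, -1.0]]
force: [-0.0, -0.0, -0.2]
opening: 0.997
grasp_force: 0.0
```

```bash
python3 - <<'E'
from h import *
go(.479,.23,.215,20)
K,D,T=cam("wrist");im,d=bot.capture("wrist");cv2.imwrite("pics/w6.png",im[:,:,::-1])
for c in("wrist","side"):
    if c=="side": K,D,T=cam(c);im,d=bot.capture(c)
    C=cloud(K,D,T,d,np.ones(d.shape,bool))
    k=(np.hypot(C[:,0]-.479,C[:,1]-.23)<.045)&(C[:,2]>.02)&(C[:,2]<.13);q=C[k]
    if len(q)<20: print(c,len(q)); continue
    t=q[q[:,2]>q[:,2].max()-.005]
    print(c,len(q),q[:,2].max().round(3),"cap",np.round(cv2.minEnclosingCircle((t[:,:2]*1000).astype(np.float32)),1) if 0 else cv2.minEnclosingCircle((t[:,:2]*1000).astype(np.float32)))
    b=q[(q[:,2]>.02)&(q[:,2]<.075)]
    from scipy.optimize import least_squares
    f=least_squares(lambda p:np.hypot(b[:,0]-p[0],b[:,1]-p[1])-.027,[.479,.23],loss="soft_l1",f_scale=.002);print("body",f.x.round(4))
E
```

```text
tool mm [77.4 31.7 -2. ] yaw 19.7 j [ 17.  18. 106.   0.  56.  87.]
roll rad -0.006 mod pi -0.006
wrist 2330 0.107 cap ((479.24041748046875, 228.5456085205078), 14.922040939331055)
body [0.478  0.2287]
side 437 0.11 cap ((480.7846374511719, 230.38433837890625), 14.02694034576416)
body [0.4808 0.2292]
```

View pics/w6.png

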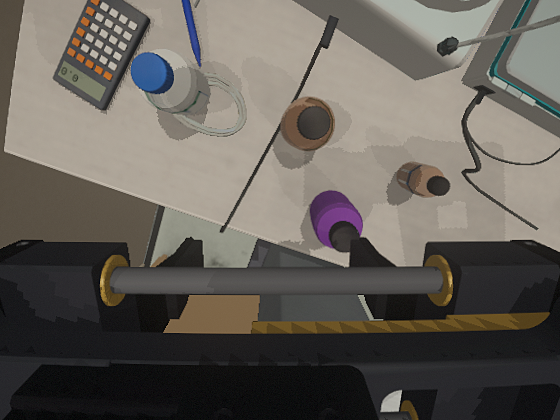

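The brown bottle is at (308,123), the purple at (337,220), the dropper at (425,180) and the clear one at (165,75). The two cameras agree on (0.479, 0.229) for the brown bottle.

Emit:
move_arm(
  increments=[
    {"xyz":[38,16.5,0],"roll":0,"grip":100},
    {"xyz":[39,16.2,0],"roll":0,"grip":100},
    {"xyz":[0,0,0],"roll":0,"grip":100},
    {"xyz":[0,0,0],"roll":0,"grip":100},
  ],
)

```text
time_s: 23.93
position: [0.4813, 0.2291, 0.2138]
tcp_rot: [[0.942, 0.337, 0.001], [0.337, -0.942, 0.0], [0.001, 0.0, -1.0]]
force: [-0.6, 0.1, 0.5]
opening: 0.999
grasp_force: 0.0
```

```bash
python3 - <<'E'
from h import *
go(.479,.229,.043,20)
E
```

```text
tool mm [ -2.4  -0.7 170.8] yaw 19.7 j [13. 24. 96.  0. 60. 84.]
roll rad -0.006 mod pi -0.006
```

Emit:
move_arm(
  increments=[
    {"xyz":[-2,-0.5,20],"roll":0,"grip":100},
    {"xyz":[0,0,30],"roll":0,"grip":100},
    {"xyz":[0,0,35],"roll":0,"grip":100},
    {"xyz":[0,0,35],"roll":0,"grip":100},
    {"xyz":[0,0,30],"roll":0,"grip":100},
  ],
)

```text
time_s: 24.35
position: [0.4747, 0.229, 0.0626]
tcp_rot: [[0.941, 0.339, -0.002], [0.339, -0.941, -0.0], [-0.002, -0.0, -1.0]]
force: [0.0, 0.1, -0.3]
opening: 1.0
grasp_force: 0.0
```

Emit:
move_arm(
  increments=[
    {"xyz":[0,0,20],"roll":0,"grip":100},
    {"xyz":[0,0,0],"roll":0,"grip":100},
    {"xyz":[0,0,0],"roll":0,"grip":100},
  ],
)

```text
time_s: 24.6
position: [0.475, 0.2289, 0.0435]
tcp_rot: [[0.941, 0.339, -0.004], [0.339, -0.941, -0.001], [-0.004, -0.001, -1.0]]
force: [0.8, -0.2, 0.3]
opening: 0.998
grasp_force: 0.0
```

Emit:
move_arm(
  increments=[
    {"xyz":[0,0,0],"roll":0,"grip":40},
    {"xyz":[0,0,0],"roll":0,"grip":40},
    {"xyz":[0,0,0],"roll":0,"grip":40},
    {"xyz":[0,0,0],"roll":0,"grip":40},
    {"xyz":[0,0,0],"roll":0,"grip":40},
  ],
)

```text
time_s: 25.02
position: [0.4773, 0.2293, 0.0452]
tcp_rot: [[0.94, 0.34, 0.002], [0.34, -0.94, 0.0], [0.002, 0.0, -1.0]]
force: [0.0, -0.0, 0.5]
opening: 0.707
grasp_force: 0.0
```

Emit:
move_arm(
  increments=[
    {"xyz":[0,0,0],"roll":0,"grip":40},
    {"xyz":[0,0,0],"roll":0,"grip":40},
    {"xyz":[0,0,0],"roll":0,"grip":40},
  ],
)

```text
time_s: 25.27
position: [0.4774, 0.2292, 0.0447]
tcp_rot: [[0.941, 0.34, 0.001], [0.34, -0.941, 0.0], [0.001, 0.0, -1.0]]
force: [-0.0, -0.7, 4.3]
opening: 0.598
grasp_force: 30.0
```

Emit:
move_arm(
  increments=[
    {"xyz":[0,0,-15],"roll":0,"grip":40},
    {"xyz":[0,0,-35],"roll":0,"grip":40},
    {"xyz":[0,0,-40],"roll":0,"grip":40},
    {"xyz":[0,0,-40],"roll":0,"grip":40},
    {"xyz":[0,0,-35],"roll":0,"grip":40},
  ],
)

```text
time_s: 25.68
position: [0.4759, 0.2289, 0.2105]
tcp_rot: [[0.94, 0.34, -0.002], [0.34, -0.94, -0.0], [-0.002, -0.0, -1.0]]
force: [1.2, 0.4, -4.0]
opening: 0.6
grasp_force: 30.0
```

Emit:
move_arm(
  increments=[
    {"xyz":[-20,-7,0],"roll":0,"grip":40},
    {"xyz":[-33,-12,0],"roll":0,"grip":40},
    {"xyz":[-13,-5,0],"roll":0,"grip":40},
    {"xyz":[-10,27,0],"roll":0,"grip":40},
    {"xyz":[-13.9,38.4,0],"roll":0,"grip":40},
  ],
)

```text
time_s: 26.1
position: [0.4042, 0.1611, 0.2087]
tcp_rot: [[0.938, 0.346, -0.001], [0.346, -0.938, 0.001], [-0.001, -0.001, -1.0]]
force: [1.3, -1.9, -2.6]
opening: 0.599
grasp_force: 30.0
```

Emit:
move_arm(
  increments=[
    {"xyz":[-13.9,38.4,0],"roll":0,"grip":40},
    {"xyz":[-13.9,38.4,0],"roll":0,"grip":40},
    {"xyz":[-13.9,38.4,0],"roll":0,"grip":40},
    {"xyz":[-13.9,38.4,0],"roll":0,"grip":40},
    {"xyz":[-13.9,38.4,0],"roll":0,"grip":40},
  ],
)

```text
time_s: 26.52
position: [0.4048, -0.0459, 0.2087]
tcp_rot: [[0.94, 0.34, -0.002], [0.34, -0.94, 0.001], [-0.001, -0.001, -1.0]]
force: [-0.1, 0.3, -3.2]
opening: 0.594
grasp_force: 30.0
```

Emit:
move_arm(
  increments=[
    {"xyz":[-13.9,38.4,0],"roll":0,"grip":40},
    {"xyz":[-13.9,38.4,0],"roll":0,"grip":40},
    {"xyz":[-13.9,38.4,0],"roll":0,"grip":40},
    {"xyz":[-13.9,38.4,0],"roll":0,"grip":40},
    {"xyz":[-13.9,38.4,0],"roll":0,"grip":40},
  ],
)

```text
time_s: 26.93
position: [0.4048, -0.25, 0.2084]
tcp_rot: [[0.941, 0.339, -0.002], [0.339, -0.941, 0.002], [-0.001, -0.002, -1.0]]
force: [0.3, -0.4, -3.2]
opening: 0.599
grasp_force: 30.0
```

Emit:
move_arm(
  increments=[
    {"xyz":[-9,25,0],"roll":0,"grip":40},
    {"xyz":[0,0,0],"roll":0,"grip":40},
    {"xyz":[0,0,0],"roll":0,"grip":40},
  ],
)

```text
time_s: 27.18
position: [0.4054, -0.2763, 0.2082]
tcp_rot: [[0.942, 0.337, -0.001], [0.337, -0.942, 0.002], [-0.001, -0.002, -1.0]]
force: [-0.9, 0.3, -3.9]
opening: 0.601
grasp_force: 30.0
```

```bash
python3 - <<'E'
from h import *
go(.4985,-.391,.15,19.8)
from stir import discs
discs("side");discs("scene")
E
```

```text
tool mm [ 49.1 139.6  57.8] yaw 19.7 j [-47.  21. 102.   0.  57.  23.]
roll rad -0.002 mod pi -0.002
disc 216 [ 571.1 -429.8] [67. 61.] [292. 121.] 0.0628
disc 235 [ 498.8 -389.9] [61. 61.] [309. 135.] 0.0632
top 654 ((526.1560668945312, -427.0538330078125), (148.1691131591797, 170.06979370117188), 59.77750778198242) [[ 415.4 -448.3]
 [ 562.3 -533.9]
 [ 636.9 -405.8]
 [ 490.  -320.2]]
disc 266 [ 500.  -391.9] [62. 61.] [331. 279.] 0.0653
disc 264 [ 572.1 -434.4] [62. 63.] [357. 279.] 0.0652
disc 315 [ 451.6 -473.6] [64. 62.] [334. 306.] 0.0647
disc 152 [ 518.8 -517.5] [52. 63.] [360. 308.] 0.0649
top 1673 ((746.6781616210938, -943.7862548828125), (127.26053619384766, 206.7799835205078), 87.73847198486328) [[  640.9 -1003.3]
 [  847.5 -1011.4]
 [  852.5  -884.3]
 [  645.9  -876.1]]
```

Emit:
move_arm(
  increments=[
    {"xyz":[12.2,34.9,0],"roll":0,"grip":40},
    {"xyz":[12.2,34.9,0],"roll":0,"grip":40},
    {"xyz":[12.2,34.9,0],"roll":0,"grip":40},
    {"xyz":[12.2,34.9,10],"roll":0,"grip":40},
    {"xyz":[0,0,20],"roll":0,"grip":40},
  ],
)

```text
time_s: 27.7
position: [0.5066, -0.397, 0.182]
tcp_rot: [[0.94, 0.341, 0.012], [0.341, -0.94, -0.013], [0.007, 0.017, -1.0]]
force: [1.3, -1.9, -2.4]
opening: 0.594
grasp_force: 30.0
```

Emit:
move_arm(
  increments=[
    {"xyz":[0,0,25],"roll":0,"grip":40},
    {"xyz":[0,0,20],"roll":0,"grip":40},
    {"xyz":[0,0,10],"roll":0,"grip":40},
    {"xyz":[0,0,0],"roll":0,"grip":40},
    {"xyz":[0,0,0],"roll":0,"grip":40},
  ],
)

```text
time_s: 28.12
position: [0.4996, -0.3886, 0.124]
tcp_rot: [[0.94, 0.341, -0.001], [0.341, -0.94, 0.001], [-0.0, -0.001, -1.0]]
force: [0.2, 0.8, -3.2]
opening: 0.6
grasp_force: 30.0
```

```bash
python3 - <<'E'
from h import *
go(.4985,-.391,.1082,19.8)
K,D,T=cam("side");im,d=bot.capture("side");cv2.imwrite("pics/s7.png",cv2.resize(im[50:200,220:420],(800,600),interpolation=3)[:,:,::-1])
E
```

```text
tool mm [-1.8  1.9 15.8] yaw 20.0 j [-48.  38.  86.   0.  57.  22.]
roll rad 0.003 mod pi 0.003
```

View pics/s7.png

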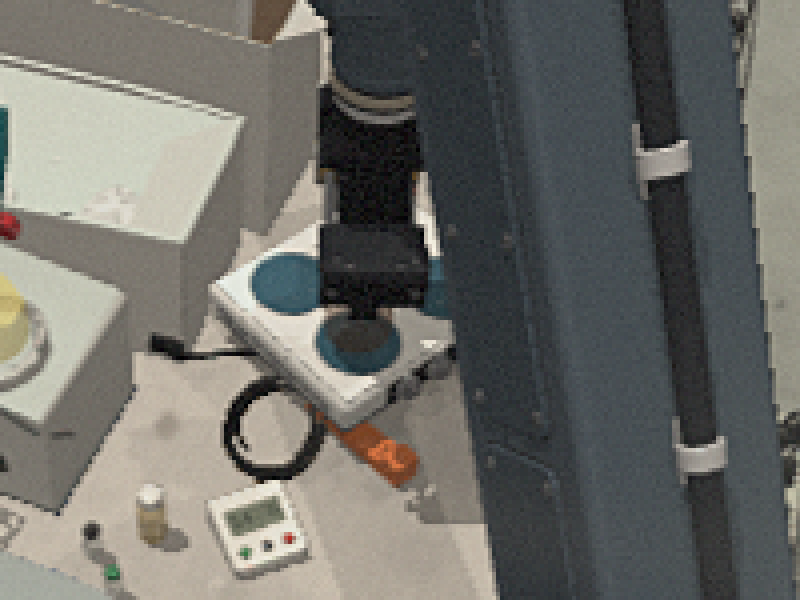

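The side view shows the bottle over the front left place at (360,340) and the shim still jammed at the corner, heel at (395,465). Now I lower it gently.

Emit:
move_arm(
  increments=[
    {"xyz":[-1.5,2,6],"roll":0,"grip":40},
    {"xyz":[0,0,5],"roll":0,"grip":40},
    {"xyz":[0,0,2],"roll":0,"grip":40},
    {"xyz":[0,0,0],"roll":0,"grip":40},
    {"xyz":[0,0,0],"roll":0,"grip":40},
  ],
)

```text
time_s: 28.58
position: [0.4987, -0.3924, 0.1112]
tcp_rot: [[0.941, 0.34, -0.0], [0.34, -0.941, 0.0], [-0.0, -0.0, -1.0]]
force: [-0.2, 0.1, -3.7]
opening: 0.595
grasp_force: 30.0
```

Emit:
move_arm(
  increments=[
    {"xyz":[0,0,1],"roll":0,"grip":40},
    {"xyz":[0,0,0.5],"roll":0,"grip":40},
    {"xyz":[0,0,0],"roll":0,"grip":40},
    {"xyz":[0,0,0],"roll":0,"grip":40},
  ],
)

```text
time_s: 28.92
position: [0.4988, -0.3924, 0.1097]
tcp_rot: [[0.94, 0.34, 0.0], [0.34, -0.94, -0.0], [0.0, 0.0, -1.0]]
force: [-0.2, -0.2, -3.8]
opening: 0.594
grasp_force: 30.0
```

Emit:
move_arm(
  increments=[
    {"xyz":[0,0,0.6],"roll":0,"grip":40},
    {"xyz":[0,0,0.5],"roll":0,"grip":40},
    {"xyz":[0,0,0],"roll":0,"grip":40},
    {"xyz":[0,0,0],"roll":0,"grip":40},
  ],
)

```text
time_s: 29.25
position: [0.4987, -0.3924, 0.1086]
tcp_rot: [[0.94, 0.34, -0.0], [0.34, -0.94, 0.0], [-0.0, -0.0, -1.0]]
force: [0.3, -0.6, -3.4]
opening: 0.595
grasp_force: 30.0
```

Emit:
move_arm(
  increments=[
    {"xyz":[0,0,0.3],"roll":0,"grip":40},
    {"xyz":[0,0,0],"roll":0,"grip":40},
    {"xyz":[0,0,0],"roll":0,"grip":40},
  ],
)

```text
time_s: 29.5
position: [0.4988, -0.3924, 0.1083]
tcp_rot: [[0.94, 0.34, 0.0], [0.34, -0.94, 0.0], [0.0, 0.0, -1.0]]
force: [0.5, 0.4, -3.6]
opening: 0.593
grasp_force: 30.0
```

Emit:
move_arm(
  increments=[
    {"xyz":[0,0,0.4],"roll":0,"grip":40},
    {"xyz":[0,0,0],"roll":0,"grip":40},
    {"xyz":[0,0,0],"roll":0,"grip":40},
  ],
)

```text
time_s: 29.75
position: [0.4988, -0.3924, 0.1079]
tcp_rot: [[0.94, 0.34, -0.0], [0.34, -0.94, 0.0], [-0.0, -0.0, -1.0]]
force: [-0.1, -0.2, -2.5]
opening: 0.597
grasp_force: 30.0
```

Emit:
move_arm(
  increments=[
    {"xyz":[0,0,0.4],"roll":0,"grip":40},
    {"xyz":[0,0,0],"roll":0,"grip":40},
    {"xyz":[0,0,0],"roll":0,"grip":40},
  ],
)

```text
time_s: 30.0
position: [0.4988, -0.3924, 0.1078]
tcp_rot: [[0.94, 0.34, 0.0], [0.34, -0.94, -0.0], [0.0, 0.0, -1.0]]
force: [-1.2, 0.7, -1.1]
opening: 0.596
grasp_force: 30.0
```

Contact. I'll let go, then rise straight up.

Emit:
move_arm(
  increments=[
    {"xyz":[0,0,0.1],"roll":0,"grip":100},
    {"xyz":[0,0,0],"roll":0,"grip":100},
    {"xyz":[0,0,0],"roll":0,"grip":100},
    {"xyz":[0,0,0],"roll":0,"grip":100},
    {"xyz":[0,0,0],"roll":0,"grip":100},
  ],
)

```text
time_s: 30.42
position: [0.4989, -0.3926, 0.1076]
tcp_rot: [[0.94, 0.34, 0.0], [0.34, -0.94, -0.001], [0.0, 0.001, -1.0]]
force: [-1.4, -0.7, 0.1]
opening: 0.891
grasp_force: 0.0
```

Emit:
move_arm(
  increments=[
    {"xyz":[0,0,0],"roll":0,"grip":100},
    {"xyz":[0,0,-10],"roll":0,"grip":100},
    {"xyz":[0,0,-25],"roll":0,"grip":100},
    {"xyz":[0,0,-40],"roll":0,"grip":100},
    {"xyz":[0,0,-40],"roll":0,"grip":100},
  ],
)

```text
time_s: 30.83
position: [0.498, -0.3916, 0.223]
tcp_rot: [[0.94, 0.34, -0.002], [0.34, -0.94, 0.003], [-0.001, -0.003, -1.0]]
force: [0.7, -1.7, 0.2]
opening: 0.997
grasp_force: 0.0
```

Emit:
move_arm(
  increments=[
    {"xyz":[-20,0,-25],"roll":0,"grip":100},
    {"xyz":[-40,0,0],"roll":0,"grip":100},
    {"xyz":[-40,0,0],"roll":0,"grip":100},
    {"xyz":[0,0,0],"roll":0,"grip":100},
    {"xyz":[0,0,0],"roll":0,"grip":100},
  ],
)

```text
time_s: 31.25
position: [0.4032, -0.4272, 0.2485]
tcp_rot: [[0.942, 0.336, 0.001], [0.336, -0.942, -0.001], [0.0, 0.001, -1.0]]
force: [0.5, 0.0, 0.4]
opening: 0.997
grasp_force: 0.0
```

```bash
python3 - <<'E'
from h import *
from stir import discs
from scipy.optimize import least_squares
go(.5,-.391)
for c in("side","wrist"):
    K,D,T=cam(c);im,d=bot.capture(c)
    C=cloud(K,D,T,d,np.ones(d.shape,bool));k=(np.hypot(C[:,0]-.5,C[:,1]+.391)<.045)&(C[:,2]>.075);q=C[k]
    if len(q)>30:
        t=q[q[:,2]>q[:,2].max()-.005];b=q[q[:,2]<.135]
        print(c,len(q),q[:,2].max().round(4),cv2.minEnclosingCircle((t[:,:2]*1000).astype(np.float32)),least_squares(lambda p:np.hypot(b[:,0]-p[0],b[:,1]-p[1])-.027,[.5,-.391],loss="soft_l1",f_scale=.002).x.round(4))
    if c=="side": im0=im
cv2.imwrite("pics/f8.png",np.hstack([cv2.resize(im0[60:200,230:400],(400,330),interpolation=3),cv2.resize(im,(400,330))])[:,:,::-1])
E
```

```text
tool mm [103.4  -1.5   0. ] yaw 19.7 j [-58.  26.  86.   0.  68.  13.]
side 454 0.1699 ((502.70343017578125, -390.7568664550781), 14.32789134979248) [ 0.5019 -0.3917]
wrist 2938 0.1711 ((500.8484191894531, -393.1854553222656), 14.438014030456543) [ 0.5002 -0.3925]
```

View pics/f8.png

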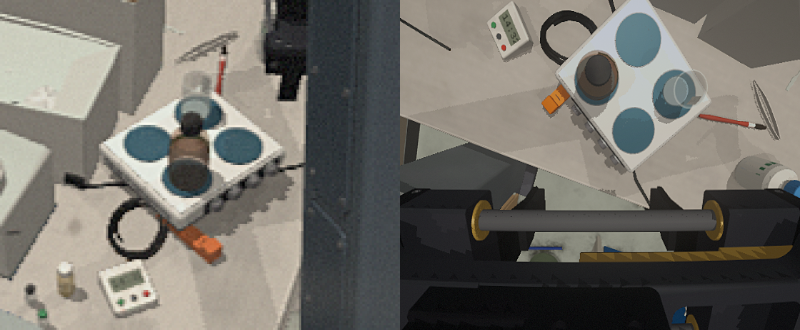

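The bottle stands upright on the place, within about 3 mm of its centre. The shim is under the foot, and the beaker and timer are undisturbed. Nothing is touching the robot.

```bash
python3 -c "
from rig import bot
print(bot.hand_in())"
```

```text
the job is handed in; nothing more can be done
None
```

I handed the job in at about 31 s: the shim is jammed under the front left foot (last pushed at about 11 N, then let go), and the larger brown bottle stands within about 3 mm of the centre of the place above it; the hand-in gave no verdict, and I never measured the shim's bearing force directly.

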